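# Close the cutting-oil pot and dip it

## Task

Set the loose lid gently onto the green oil pot so that it sits down level on the rim, and let go of it. Then take the dipstick from its rest, lower it upright through the lid's neck until its collar stops on the neck, draw it right out again and hold it up level and still, higher than the closed pot, for reading. Finish still holding it like that, with the lid still seated and the tin, spanner and vise left where they are.

Things in the scene. Friction and masses are not known exactly. Their poses are not given: they have to be found in the camera images.
- pot: Green round sheet-steel cutting-oil pot, open at the top, bolted to the bench (cannot move): 140 mm outside diameter, 90 mm high. Three low bolted feet reach 93 mm from the axis; a small brass tap at its foot reaches 95 mm from the axis, 31 mm high. Origin: centre of the underside, on the bench; z up; the tap is on its +x side.
- pot_rim (a point): Centre of the pot's mouth, in the plane of its rim, 90 mm above the bench; z up. The wall is 3 mm thick (mouth 134 mm across), the inner floor 5 mm above the bench.
- lid: Loose round grey lid of the pot, 0.22 to 0.35 kg: disc 148 mm across, 4 mm thick; below it a skirt 124 mm across, 10 mm deep, that drops inside the pot's mouth with 5 mm play; above its middle an upright neck. Origin: centre of the disc's underside, which rests on the rim (seated, it meets pot_rim); z up. It starts lying on the bench on its skirt, origin 10 mm up.
- lid_mouth (a point): Centre of the open top of the lid's brass neck, on the lid's axis, 38 mm above its origin (128 mm above the bench when seated). The neck is a tube, 26 mm outside, 14 mm bore, 34 mm high above the disc, open right through the lid: the place to grasp the lid, and the guide for the dipstick, whose collar stops on its top face.
- dipstick: Straight round dipstick, 0.07 to 0.11 kg. Origin: centre of the collar face that meets the neck; x runs along the rod to its tip. Tipwards of the origin: steel rod 8 mm diameter, 112 mm long, with red and black reading rings. Behind it: collar 28 mm diameter, 5 mm thick, then a red round handle 16 mm diameter, 64 mm long. Centre of mass 23 mm tipwards of the origin.
- dipstick_tip (a point): The dipstick's round tip, 112 mm from the collar face along its x.
- dipstick_grip (a point): Point on the axis in the red handle, 40 mm behind the collar face (35 mm behind the collar's back): the place to grasp. Held here with the fingers tilted 45 degrees towards the tip, a half turn of the tool about its own axis takes the rod from level to upright.
- rest: Aluminium dipstick rest, fixed: base 125 x 56 x 6 mm, two V-notched uprights 8 mm thick, 34 mm wide, 68 mm high at x = -40 and +42 mm. Origin: centre of the underside; x along the dipstick to its tip, which points to the robot's left or left and back. The dipstick starts loose and level in the notches, axis 60 mm up, collar face at x = -50 mm, handle overhanging at the other end.
- tin: Blue tin with an aluminium lid, 75 mm diameter, 52 mm high; bystander. Origin: centre of its underside.
- spanner: Steel spanner 160 mm long lying flat on the bench; bystander. Origin near its middle, on the bench.
- vise: Dark cast drill vise 150 x 80 mm, 58 mm high, 2.2 kg; bystander. Origin: centre of its underside.
Not all that is in view belongs to the job. Leave any turquoise, white or yellow look-alike of the dipstick alone.

How it is judged (in metres and radians):
On the way, in this order (a step that is already met when the one before it is completed fails the run):
1. the lid is seated level on the pot's rim and let go (horizontal distance between lid and pot_rim below 0.006 m and z of lid in the frame of pot_rim between -0.003 and 0.002 m and angle between lid's own z axis and vertical below 0.03 rad and contact force between the fingers and lid below 0.2 N), for 0.2 s.
2. the dipstick stands upright in the neck of the seated lid with its collar down on the neck (horizontal distance between lid and pot_rim below 0.006 m and z of lid in the frame of pot_rim between -0.003 and 0.002 m and angle between lid's own z axis and vertical below 0.03 rad and horizontal distance between dipstick and lid_mouth below 0.005 m and z of dipstick in the frame of lid_mouth between -0.003 and 0.003 m and angle between dipstick's own x axis and vertical above 3.04 rad), for 0.2 s.
At the end, for the whole second after the job is handed in: Lid seated on the pot (within 2 mm of the rim, level within 1.7 degrees, centred within 6 mm), not touched by the fingers. Dipstick held still in the fingers, level within 11 degrees, tip and handle over 150 mm up, touching no lid, pot or rest. Tin, spanner, vise within 30 mm of their starts (horizontal distance between lid and pot_rim below 0.006 m and z of lid in the frame of pot_rim between -0.003 and 0.002 m and angle between lid's own z axis and vertical below 0.03 rad and angle between dipstick's own x axis and vertical between 1.37 and 1.77 rad and height (world z) of each of dipstick_tip, dipstick_grip above 0.15 m and contact force between the fingers and dipstick above 1 N and contact force between each of dipstick, the fingers and lid below 0.1 N and contact force between dipstick and pot below 0.1 N and contact force between dipstick and rest below 0.1 N and linear speed of dipstick below 0.03 m/s and angular speed of dipstick below 0.2 rad/s and distance of each of spanner, tin, vise from where it was at the start of the episode below 0.03 m); the arm keeps its last pose, push and grip.
It fails at once if the spanner is knocked away (30 mm or more) (distance of spanner from where it was at the start of the episode above 0.03 m).
It fails at once if the tin is knocked away (30 mm or more) (distance of tin from where it was at the start of the episode above 0.03 m).
It fails at once if the machine vise is knocked away (30 mm or more) (distance of vise from where it was at the start of the episode above 0.03 m).
It fails at once if the lid is dropped or slammed onto the pot (faster than 0.4 m/s within 20 mm of its seat) (distance between lid and pot_rim below 0.02 m and linear speed of lid above 0.4 m/s).
It also fails if it takes over 72 s, if anything falls off the work surface, if the arm or the gripper's body presses on something with over 40 N, if the wrist force passes 120 N, or if a joint passes its speed limit or range.

## Robot

A 6-joint arm with a two-finger parallel gripper is mounted at the origin on the work surface. World frame = base frame: x ahead of the robot, y to its left, z up, the work surface at z = 0. Lengths are in m, angles in degrees, forces in N, time in s.
With the tool pointing down it reaches from about 0.4 to 0.825 m from the base axis. Payload 7 kg.
Tool frame: the origin (TCP) lies midway between the tips of the shut fingers; the grasp point (between the pads) lies 19 mm behind it; z points along the fingers, y is the line along which they close (so a half turn about z gives the same grasp; the last joint's range is limited). The gripper opens to 88 mm and grips with 3 to 60 N. Pads are 19 mm wide; open, the fingers measure 130 mm over their backs; the gripper's body (78 mm by 193 mm) begins 47 mm behind the grasp point.
Start: joints at [88.413, 20.546, 0.682, 0, -70.136, -16.507], TCP at [0.21, 0.642, 0.203] pointing down, gripper open.
Joint ranges: [-176.03, 176.03], [-82.01, 121.73], [-58.28, 71.71], [-173.87, 95.51], [-174.79, -0.11], [-173.66, 173.66]. Speed limits (degrees/s): [136.94, 136.94, 172.46, 180, 180, 180].

## Interface

Orientations are given as [roll, pitch, yaw] about the fixed x, y, z axes, in that order (R = Rz(yaw) Ry(pitch) Rx(roll)).
In Python, from plant import r, eyes, workorder gives the robot as it stands.
- The arm moves only by the tool step_arm, never from a script. Its argument "plan" is a list of rows, each a list of 5 numbers: the shift along the tool's x, y, z each as a share of 25 cm, from -1 to 1, then the turn about the tool's z as a share of 60 degrees, from -1 to 1, then the finger opening in mm, from 0 to 87.6. In form: [[x, y, z, turn, jaw], ...]. A call has 1 to 12 rows; each row is the pose to reach, as a shift and turn from the pose commanded when the call began, along the tool's axes at that moment; what a row does not reach only later rows make up. A row lasts 1/12 s, in which the tool goes at most 41.7 mm and 7.16 degrees, less where a joint would pass 70% of its speed; a pose out of reach is approached as far as the arm can. A call with a number of a shift or a turn outside -1 to 1 is refused whole. A call with a gripper value outside its range is refused whole. The fingers move at their own pace and stop on an object; "newtons" is the grip in N (left out, the last holds). Time passes only in rows, so rows that repeat a pose let the fingers close. It gives the time, the measured TCP pose, the force, the opening and the grip force at its end, in the units of the state.
- r.get_state(): the state, without advancing time (a new reading comes with each control period).
- eyes.capture(name): name is "side" or "top"; returns the picture (420x560x3 uint8, red, green, blue); there is no depth.
- eyes.camera_model(name): a dict with "fov_y" (degrees; the focal length in pixels is half the picture's height over the tangent of half this angle, whatever the lens; pixels are square), "cx", "cy" (the principal point, pixels), "world_to_cam" (4x4, takes a point from world to camera coordinates). Camera axes: x right, y up, looking along -z (the intrinsics and any distortion apply to the point x, -y, -z); pixel columns grow to the right and rows downward; lengths in m; the calibration is good to about 2 mm. A picture is of the moment at which its call begins. camera_model takes no time and is no camera call.
- workorder.close_job(): hands the job in; it is judged then, once.
The state is a dict: "time_s": time; "joints": joint angles; "qd": joint speeds; "joint_torque": joint torques, N m; "tcp_pos": TCP position; "eef_rot": TCP orientation; "contact_force": force on the tool from outside, world axes, zero at the start; "moment": the same for the moment, N m; "gripper_width": finger opening in m; "gripper_force": force on a finger pad.
Only numpy, scipy, OpenCV 4.12 (cv2) and the standard library are available. Lean on these libraries where they do the work, as an engineer would, in place of code of your own. Each camera call takes 0.05 s, during which the arm holds its last target. There are 200 camera calls.

## Working session

There is one attempt and no reset: what is moved stays moved. The work goes in short steps, Python scripts to look and compute and a tool call to move; the robot and the scene stay as the last step left them, time stands still between calls to the robot, and variables do not carry over. Pictures are saved under pics/ and viewed, at most 10 in all, crops included, and the job is handed in when it is done.

Besides the shell and the picture viewer there is one more tool, called as name(argument=value, ...) on one line, values as JSON. step_arm: Moves the arm, as the interface text tells. Its arguments: {"type":"object","properties":{"plan":{"type":"array"},"newtons":{"type":"number"}},"required":["plan"]}

```bash
ls; mkdir -p pics; python3 - <<'E'
from plant import r, eyes, workorder
import cv2
for n in("side","top"):
    im=eyes.capture(n); cv2.imwrite(f"pics/{n}0.png",cv2.cvtColor(im,cv2.COLOR_RGB2BGR))
    print(n,eyes.camera_model(n))
print(r.get_state())
E
```

```text
pics
side {'fov_y': 44.33850262334097, 'cx': 281.7156133703557, 'cy': 214.87419326623188, 'world_to_cam': array([[ 0.69026942, -0.72333221, -0.01785036, -0.45583286],
       [ 0.44555602,  0.40549321,  0.79815731, -0.30046977],
       [-0.57009469, -0.55889692,  0.60218459, -1.29182801],
       [ 0.        ,  0.        ,  0.        ,  1.        ]])}
top {'fov_y': 55.731565186306284, 'cx': 280.48548385408196, 'cy': 207.61872582275754, 'world_to_cam': array([[ 5.30077849e-02, -9.98594027e-01, -3.80352904e-04,
        -1.04608531e-01],
       [ 9.78122405e-01,  5.18443655e-02,  2.01466430e-01,
        -5.71908800e-01],
       [-2.01163454e-01, -1.10513209e-02,  9.79495346e-01,
        -1.37601247e+00],
       [ 0.00000000e+00,  0.00000000e+00,  0.00000000e+00,
         1.00000000e+00]])}
{'time_s': 0.1, 'joints': array([ 8.84113994e+01,  2.05863463e+01,  6.38141605e-01, -1.76669808e-02,
       -7.01367907e+01, -1.65075682e+01]), 'qd': array([ 0.04656484, -0.05577378,  0.14851254, -0.08432315,  0.03679226,
        0.12658707]), 'joint_torque': array([-1.65970010e-03, -5.84164703e+01,  2.93750829e+01,  7.01546922e+00,
        1.01626298e-02, -5.98148654e-05]), 'tcp_pos': array([0.20953838, 0.64114059, 0.20262105]), 'eef_rot': array([ 1.79913788e+02, -8.22850527e-03, -1.81021777e+01]), 'contact_force': array([-0.69081923, -0.12528706, -0.32540255]), 'moment': array([0.02070934, 0.03765491, 0.02551032]), 'gripper_force': 0.0, 'gripper_width': 0.0875737463527299}
```

View pics/side0.png

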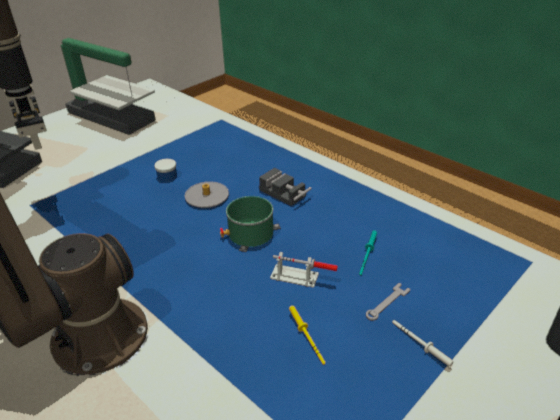

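View pics/top0.png

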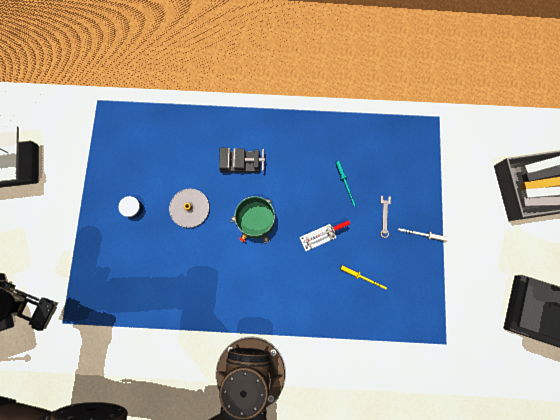

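The lid is at top (188,207), with its brass neck, and the pot is at (255,216). There are four dipstick-like items in the top view:
- red, in the rest: (325,235)
- turquoise: (345,183)
- yellow: (363,277)
- white: (422,236)

The red-handled one lying in the aluminium rest fits the description. I'll confirm it in one enlarged crop.

```bash
cat > h.py <<'E'
import numpy as np, cv2
from plant import r, eyes, workorder
def K(m,h=420):
    f=h/2/np.tan(np.radians(m["fov_y"]/2)); return f
def proj(n,P):
    m=eyes.camera_model(n);W=m["world_to_cam"];P=np.atleast_2d(P)
    c=P@W[:3,:3].T+W[:3,3]; f=K(m)
    return np.c_[m["cx"]+f*c[:,0]/-c[:,2], m["cy"]-f*c[:,1]/-c[:,2]]
def ray(n,uv):
    m=eyes.camera_model(n);W=m["world_to_cam"];f=K(m)
    d=np.array([(uv[0]-m["cx"])/f,-(uv[1]-m["cy"])/f,-1.]); R=W[:3,:3]
    return -R.T@W[:3,3], R.T@d
def onz(n,uv,z):
    o,d=ray(n,uv); return o+d*(z-o[2])/d[2]
def bgr(n): return cv2.cvtColor(eyes.capture(n),cv2.COLOR_RGB2BGR)
E
python3 - <<'E'
from h import *
t=cv2.imread("pics/top0.png");s=cv2.imread("pics/side0.png")
a=cv2.resize(t[180:255,165:360],None,fx=4,fy=4,interpolation=cv2.INTER_CUBIC)
b=cv2.resize(s[175:290,180:345],(430,300),interpolation=cv2.INTER_CUBIC)
c=np.zeros((600,780,3),np.uint8);c[:300]=a;c[300:,:430]=b
c[300:,430:]=cv2.resize(t[215:255,298:355],(350,300)) 
cv2.imwrite("pics/c1.png",c)
for n in("top","side"):print(n,proj(n,[[.21,.641,.203],[0,0,0]]))
print("lid",onz("top",(188,207),.048),"pot",onz("top",(255,216),.09),onz("side",(206,186),.048),onz("side",(250,209),.09))
hsv=cv2.cvtColor(t,cv2.COLOR_BGR2HSV)
red=((hsv[...,0]<8)|(hsv[...,0]>172))&(hsv[...,1]>150)&(hsv[...,2]>90)
ys,xs=np.nonzero(red);k=(xs>300)&(xs<360)&(ys>200)&(ys<260);print(xs[k].min(),xs[k].max(),xs[k].mean(),ys[k].mean())
E
```

```text
top [[ 42.89716606 302.30171816]
 [250.28959257 372.70369345]]
side [[ 38.29721802 147.60529692]
 [ 99.85934336 334.74776048]]
lid [0.56322291 0.26210567 0.048     ] pot [0.5353482  0.01330676 0.09      ] [0.56760221 0.26229018 0.048     ] [0.53955562 0.014646   0.09      ]
308 349 340.2352941176471 225.47058823529412
```

View pics/c1.png

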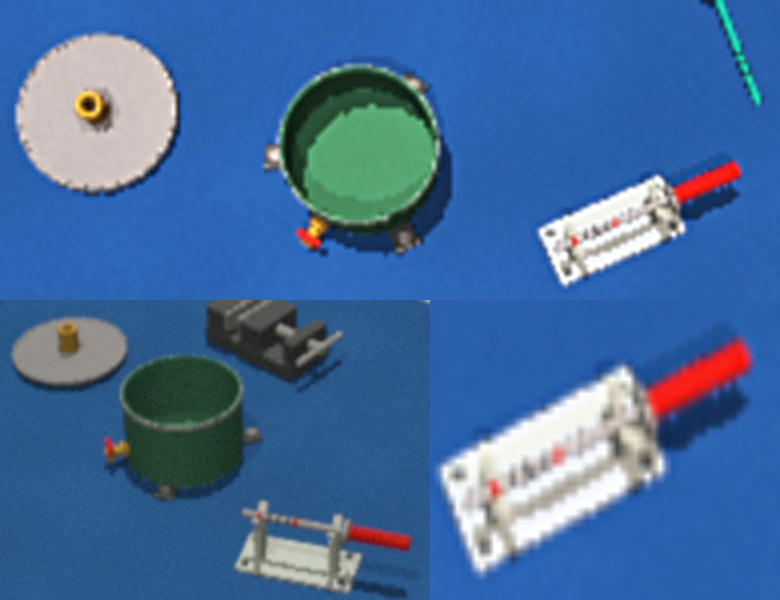

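The crop confirms it: the red-handled dipstick with banded rod lies in the V-rest at about (325,235), with the handle to the right. The lid's neck is at (188,206) and the pot rim centre at (254.6,216). Next I'll refine all three by fitting both views.

```bash
cat >> h.py <<'E'
def cmask(n,c,rad,z,shape=(420,560)):
    a=np.linspace(0,2*np.pi,90)
    p=proj(n,np.c_[c[0]+rad*np.cos(a),c[1]+rad*np.sin(a),np.full(90,z)]); return p
E
python3 - <<'E'
from h import *
from scipy.optimize import least_squares
I={"top":cv2.imread("pics/top0.png"),"side":cv2.imread("pics/side0.png")}
# radial-gradient edge fit of a horizontal circle; score = mean |grad| along projected circle
def score(n,c,rad,z):
    g=cv2.GaussianBlur(I[n],(0,0),1.0).astype(np.float32)
    gm=np.sqrt((cv2.Sobel(g,-1,1,0)**2+cv2.Sobel(g,-1,0,1)**2).sum(2))
    return gm
G={n:score(n,0,0,0) for n in I}
def best(n,c0,rad,z,half=.012):
    o=[]
    for dx in np.arange(-half,half+1e-4,.001):
        for dy in np.arange(-half,half+1e-4,.001):
            p=cmask(n,(c0[0]+dx,c0[1]+dy),rad,z).astype(np.float32)
            o.append((cv2.remap(G[n],p[None,:,0],p[None,:,1],cv2.INTER_LINEAR).mean(),c0[0]+dx,c0[1]+dy))
    o.sort(reverse=True); return np.round(np.mean(o[:5],0),4)
for n in I:
    print(n,"lid",best(n,(.565,.262),.074,.012),"pot",best(n,(.537,.014),.070,.09))
    print(n,"neck",best(n,(.565,.262),.013,.048,.008))
for n in I:
    hsv=cv2.cvtColor(I[n],cv2.COLOR_BGR2HSV)
    m=(((hsv[...,0]<8)|(hsv[...,0]>172))&(hsv[...,1]>150)&(hsv[...,2]>90)).astype(np.uint8)
    nb,l,st,ce=cv2.connectedComponentsWithStats(m)
    for i in range(1,nb):
        if st[i,4]>40:
            ys,xs=np.nonzero(l==i); v=cv2.fitLine(np.c_[xs,ys].astype(np.float32),2,0,.01,.01).ravel()
            t=(xs-v[2])*v[0]+(ys-v[3])*v[1]
            e=[v[2:]+v[:2]*t.min(),v[2:]+v[:2]*t.max()]
            print(n,st[i],np.round(e,1).tolist(),[onz(n,q,.06).round(4) for q in e])
E
```

```text
top lid [4.960698e+02 5.692000e-01 2.686000e-01] pot [3.673647e+02 5.344000e-01 1.480000e-02]
top neck [4.195073e+02 5.614000e-01 2.592000e-01]
side lid [2.955748e+02 5.708000e-01 2.706000e-01] pot [1.925486e+02 5.332000e-01 1.060000e-02]Traceback (most recent call last):
  File "<stdin>", line 19, in <module>
  File "<stdin>", line 14, in best
  File "h.py", line 18, in cmask
    p=proj(n,np.c_[c[0]+rad*np.cos(a),c[1]+rad*np.sin(a),np.full(90,z)]); return p
  File "h.py", line 6, in proj
    m=eyes.camera_model(n);W=m["world_to_cam"];P=np.atleast_2d(P)
ValueError: time passes only in moves, steps and waits
```

```bash
cat > e.py <<'E'
import pickle,os
from plant import eyes
pickle.dump({n:eyes.camera_model(n) for n in("top","side")},open("cam.pkl","wb"))
E
python3 e.py; sed -i 's/eyes.camera_model(n)/CM[n]/; s/^from plant.*/&\nimport pickle; CM=pickle.load(open("cam.pkl","rb"))/' h.py
cat > fit.py <<'E'
from h import *
def setup(I):
    G={}
    for n in I:
        g=cv2.GaussianBlur(I[n],(0,0),.8).astype(np.float32)
        G[n]=np.sqrt((cv2.Sobel(g,-1,1,0)**2+cv2.Sobel(g,-1,0,1)**2).sum(2))
    return G
def best(G,n,c0,rad,z,half=.012):
    o=[]
    for dx in np.arange(-half,half+1e-4,.001):
        for dy in np.arange(-half,half+1e-4,.001):
            p=cmask(n,(c0[0]+dx,c0[1]+dy),rad,z).astype(np.float32)
            o.append((cv2.remap(G[n],p[None,:,0],p[None,:,1],cv2.INTER_LINEAR).mean(),c0[0]+dx,c0[1]+dy))
    o.sort(reverse=True); return np.round(np.mean(o[:5],0),4)
E
python3 - <<'E'
from fit import *
I={"top":cv2.imread("pics/top0.png"),"side":cv2.imread("pics/side0.png")}
G=setup(I)
for n in I:
    print(n,"lid",[best(G,n,(.565,.262),.074,z) for z in(.010,.014)],"pot",best(G,n,(.537,.014),.070,.09))
    print(n,"cam",ray(n,(280,210))[0])
for n in I:
    hsv=cv2.cvtColor(I[n],cv2.COLOR_BGR2HSV)
    br=((hsv[...,0]>12)&(hsv[...,0]<32)&(hsv[...,1]>120)).astype(np.uint8)
    m=(((hsv[...,0]<8)|(hsv[...,0]>172))&(hsv[...,1]>150)&(hsv[...,2]>90)).astype(np.uint8)
    for nm,mm in(("red",m),("brass",br)):
      nb,l,st,ce=cv2.connectedComponentsWithStats(mm)
      for i in range(1,nb):
        if 15<st[i,4]<400 and st[i,1]>150 and 160<st[i,0]<360:
            ys,xs=np.nonzero(l==i); v=cv2.fitLine(np.c_[xs,ys].astype(np.float32),2,0,.01,.01).ravel()
            t=(xs-v[2])*v[0]+(ys-v[3])*v[1]
            e=[v[2:]+v[:2]*t.min(),v[2:]+v[:2]*t.max()]
            print(nm,n,st[i],ce[i].round(1),np.round(e,1).tolist(),[onz(n,q,.06).round(4) for q in e])
E
```

```text
top lid [array([5.610293e+02, 5.694000e-01, 2.688000e-01]), array([5.609259e+02, 5.686000e-01, 2.678000e-01])] pot [4.229931e+02 5.344000e-01 1.480000e-02]
top cam [ 0.28813846 -0.09001796  1.46297844]
side lid [array([3.22591e+02, 5.72600e-01, 2.72800e-01]), array([3.245797e+02, 5.694000e-01, 2.682000e-01])] pot [2.154014e+02 5.330000e-01 1.100000e-02]
side cam [-0.28794069 -0.92987883  1.00960428]
red top [333 221  17   9  66] [341.2 225. ] [[333.6, 228.3], [348.9, 221.7]] [array([ 0.5109, -0.2673,  0.06  ]), array([ 0.5377, -0.3214,  0.06  ])]
brass top [184 203   8   8  48] [187.3 206.4] [[184.5, 203.5], [190.0, 209.0]] [array([0.5731, 0.2731, 0.06  ]), array([0.5539, 0.2512, 0.06  ])]
brass top [242 234   5   5  18] [244.  236.2] [[242.1, 238.1], [245.5, 234.6]] [array([0.4587, 0.0559, 0.06  ]), array([0.472 , 0.0447, 0.06  ])]
brass top [341 265  46  24 165] [359.3 275.5] [[340.6, 266.8], [386.0, 288.0]] [array([ 0.3764, -0.2956,  0.06  ]), array([ 0.3119, -0.454 ,  0.06  ])]
red side [314 262  23   9 114] [324.9 265.7] [[313.7, 263.6], [336.2, 267.9]] [array([ 0.5107, -0.2643,  0.06  ]), array([ 0.5385, -0.3201,  0.06  ])]
brass side [202 184   8  11  65] [205.7 189.2] [[205.0, 184.0], [206.3, 194.2]] [array([0.5625, 0.2591, 0.06  ]), array([0.5269, 0.2094, 0.06  ])]
brass side [222 230   8   7  28] [226.  232.3] [[221.4, 234.9], [229.2, 230.4]] [array([0.4222, 0.0148, 0.06  ]), array([0.4517, 0.0135, 0.06  ])]
brass side [289 306  36  58 305] [304.4 330.3] [[290.4, 306.3], [323.6, 363.3]] [array([ 0.3535, -0.3241,  0.06  ]), array([ 0.2793, -0.493 ,  0.06  ])]
```

The two views agree: lid about (0.568, 0.267), pot about (0.534, 0.013), and dipstick grip about (0.525, -0.294) with the tip heading at about 116°. I'll move over the lid.

step_arm(plan=[[0.914, 0.488, 0, 0, 60], [0.914, 0.488, 0, 0, 60], [0.914, 0.488, 0, 0, 60], [0.914, 0.488, 0, 0, 60], [0.914, 0.488, 0, 0, 60], [0.914, 0.488, 0, 0, 60], [0.914, 0.488, 0, 0, 60]], newtons=40)

```text
time_s: 0.68
tcp_pos: [0.3916, 0.4504, 0.2034]
eef_rot: [179.9, -0.0, -18.3]
contact_force: [0.1, 0.0, 0.8]
gripper_width: 0.0601
gripper_force: 0.0
```

step_arm(plan=[[0.914, 0.488, 0.0, 0, 60], [0.914, 0.488, 0, 0, 60], [0.914, 0.488, 0.2, 0, 60], [0.914, 0.488, 0.41, 0, 60], [0.914, 0.488, 0.41, 0, 60], [0.914, 0.488, 0.41, 0, 60], [0.914, 0.488, 0.41, 0, 60], [0.914, 0.488, 0.41, 0, 60], [0.914, 0.488, 0.41, 0, 60], [0.914, 0.488, 0.41, 0, 60]])

```text
time_s: 1.52
tcp_pos: [0.5684, 0.2677, 0.1008]
eef_rot: [180.0, 0.0, -18.1]
contact_force: [-0.1, -0.6, 1.1]
gripper_width: 0.0599
gripper_force: 0.0
```

```bash
python3 - <<'E'
from h import *
s=r.get_state();print(s["time_s"],s["tcp_pos"],s["eef_rot"])
t=bgr("top");q=bgr("side")
c=np.zeros((500,800,3),np.uint8)
for k,(n,im) in enumerate((("top",t),("side",q))):
    p=proj(n,[s["tcp_pos"],[.568,.267,.048]]);print(n,p.round(1).tolist())
    for u in p: cv2.circle(im,tuple((u+.5).astype(int)),0,(0,0,255) if 0 else (255,0,255),-1)
    x,y=p[1].astype(int)
    c[:,400*k:400*k+400]=cv2.resize(im[y-75:y+50,x-50:x+50],(400,500),interpolation=cv2.INTER_NEAREST)
cv2.imwrite("pics/c2.png",c)
E
```

```text
1.5167 [0.56836342 0.26772511 0.10081171] [ 1.79971262e+02  7.32254570e-03 -1.81267117e+01]
top [[183.1, 202.4], [186.8, 205.6]]
side [[203.4, 172.0], [205.2, 185.4]]
```

View pics/c2.png

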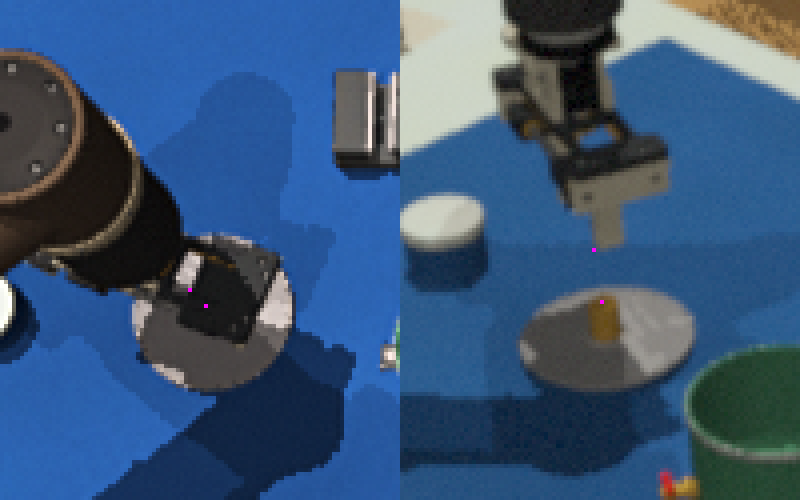

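The side view shows the open gripper above the lid. The projected neck point (601,301) lands on the brass neck top, so I'm aligned within about 1–2 mm. I'll descend and grip.

step_arm(plan=[[0, 0, 0.15, 0, 60], [0, 0, 0.25, 0, 60], [0, 0, 0.325, 0, 60], [0, 0, 0.325, 0, 60], [0, 0, 0.325, 0, 60], [0, 0, 0.325, 0, 20], [0, 0, 0.325, 0, 20], [0, 0, 0.325, 0, 20], [0, 0, 0.325, 0, 20], [0, 0, 0.325, 0, 20], [0, 0, 0.325, 0, 20], [0, 0, 0.325, 0, 20]], newtons=40)

```text
time_s: 2.62
tcp_pos: [0.5685, 0.2678, 0.0202]
eef_rot: [-180.0, -0.0, -18.1]
contact_force: [-1.7, 0.2, 3.7]
gripper_width: 0.0236
gripper_force: 40.0
```

step_arm(plan=[[0, 0, -0.06, 0, 20], [0, 0, -0.18, 0, 20], [0, 0, -0.3, 0, 20], [0, 0, -0.42, 0, 20], [0, 0.06, -0.5, 0, 20], [0, 0.1, -0.5, 0, 20], [0, 0.1, -0.5, 0, 20], [0, 0.1, -0.5, 0, 20]])

```text
time_s: 3.28
tcp_pos: [0.5596, 0.2431, 0.1437]
eef_rot: [179.9, 0.1, -18.2]
contact_force: [0.0, -0.3, -3.8]
gripper_width: 0.0229
gripper_force: 40.0
```

step_arm(plan=[[0.02, 0.1, 0, 0, 20], [0.05, 0.22, 0, 0, 20], [0.08, 0.36, 0, 0, 20], [0.1, 0.5, 0, 0, 20], [0.14, 0.64, 0, 0, 20], [0.16, 0.76, 0, 0, 20], [0.18, 0.86, 0, 0, 20], [0.186, 0.912, 0, 0, 20], [0.186, 0.912, 0, 0, 20], [0.186, 0.912, 0, 0, 20], [0.186, 0.912, 0, 0, 20], [0.186, 0.912, 0, 0, 20]])

```text
time_s: 4.28
tcp_pos: [0.5341, 0.0137, 0.1443]
eef_rot: [180.0, 0.0, -18.0]
contact_force: [-0.5, 0.3, -3.4]
gripper_width: 0.0233
gripper_force: 40.0
```

```bash
python3 - <<'E'
from fit import *
s=r.get_state();print(s["time_s"],s["tcp_pos"],s["eef_rot"],s["contact_force"],s["gripper_width"])
I={n:bgr(n) for n in("top","side")}
G=setup(I); z=s["tcp_pos"][2]-.0202+.010
c=np.zeros((560,800,3),np.uint8)
for k,n in enumerate(I):
    print(n,"lid",[best(G,n,(.534,.013),.074,z+dz) for dz in(0,.004)],"pot",best(G,n,(.534,.013),.07,.09))
    im=I[n]; p=proj(n,[[.534,.013,.1]])[0].astype(int);cv2.imwrite(f"pics/{n}3.png",im)
    for q in cmask(n,(.534,.013),.07,.09):im[tuple((q[::-1]+.5).astype(int))]=(255,0,255)
    c[:,400*k:400*k+400]=cv2.resize(im[p[1]-70:p[1]+42,p[0]-40:p[0]+40],(400,560),interpolation=cv2.INTER_NEAREST)
cv2.imwrite("pics/c3.png",c)
E
```

```text
4.2833 [0.53408528 0.01373444 0.14425177] [ 1.79986696e+02  2.79090844e-02 -1.80425217e+01] [-0.47960743  0.25346584 -3.41055847] 0.023320510920996004
top lid [array([2.614437e+02, 5.346000e-01, 1.380000e-02]), array([2.625236e+02, 5.342000e-01, 1.340000e-02])] pot [2.501464e+02 5.348000e-01 1.860000e-02]
side lid [array([2.197191e+02, 5.376000e-01, 1.680000e-02]), array([2.224802e+02, 5.338000e-01, 1.260000e-02])] pot [1.376466e+02 5.296000e-01 7.800000e-03]
```

View pics/c3.png

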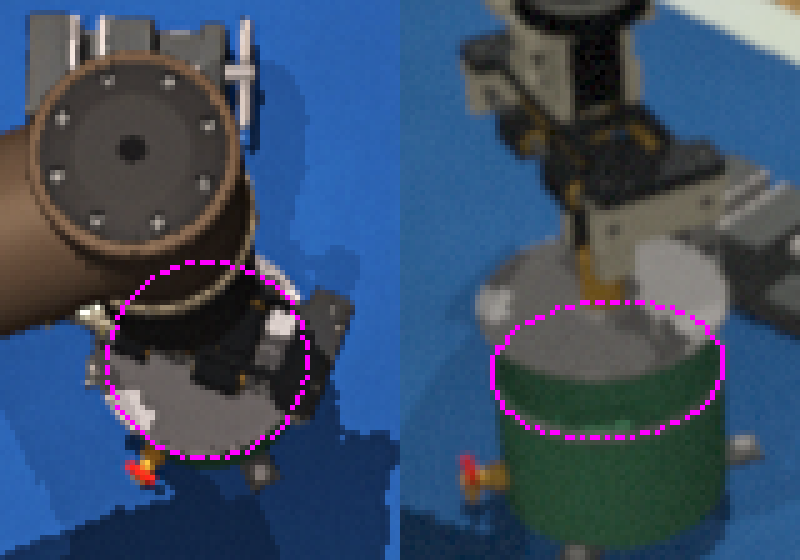

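The lid at (0.534, 0.013) is centred over the pot rim within about 2 mm in both views. I'll lower it slowly.

step_arm(plan=[[0, 0, 0.03, 0, 20], [0, 0, 0.06, 0, 20], [0, 0, 0.09, 0, 20], [0, 0, 0.11, 0, 20], [0, 0, 0.125, 0, 20], [0, 0, 0.14, 0, 20], [0, 0, 0.15, 0, 20], [0, 0, 0.16, 0, 20], [0, 0, 0.166, 0, 20], [0, 0, 0.17, 0, 20], [0, 0, 0.17, 0, 20], [0, 0, 0.17, 0, 20]])

```text
time_s: 5.38
tcp_pos: [0.5367, 0.0142, 0.105]
eef_rot: [-179.8, -0.3, -18.0]
contact_force: [-2.4, 5.3, 14.0]
gripper_width: 0.0236
gripper_force: 40.9
```

step_arm(plan=[[0, 0, 0.003, 0, 20], [0, 0, 0.006, 0, 20], [0, 0, 0.009, 0, 20], [0, 0, 0.009, 0, 20], [0, 0, 0.009, 0, 20]])

```text
time_s: 5.8
tcp_pos: [0.5371, 0.014, 0.1046]
eef_rot: [-179.8, -0.4, -18.0]
contact_force: [-8.2, 6.6, 27.6]
gripper_width: 0.0234
gripper_force: 41.1
```

```bash
python3 - <<'E'
from fit import *
s=r.get_state();print(s["time_s"],s["tcp_pos"],s["eef_rot"],s["contact_force"],s["moment"],s["gripper_width"])
I={n:bgr(n) for n in("top","side")}
G=setup(I)
for n in I: print(n,[(dz,best(G,n,(.534,.013),.074,dz)) for dz in(.09,.094,.099)])
im=I["side"]
for z in (.09,.094):
    for q in cmask("side",(.534,.013),.074,z):pass
c=cv2.resize(im[150:260,205:290],(600,776))[100:700]
c=cv2.resize(im[175:255,210:290],(600,600),interpolation=cv2.INTER_CUBIC)
cv2.imwrite("pics/c4.png",c)
E
```

```text
5.8 [0.53705652 0.01403312 0.1045943 ] [-179.78219181   -0.38054208  -17.97403671] [-8.15837747  6.58358846 27.62583691] [2.17030632 3.18444874 0.06265719] 0.023395253177035932
top [(0.09, array([2.606782e+02, 5.370000e-01, 1.320000e-02])), (0.094, array([2.618161e+02, 5.366000e-01, 1.280000e-02])), (0.099, array([2.628714e+02, 5.358000e-01, 1.260000e-02]))]
side [(0.09, array([1.745455e+02, 5.448000e-01, 2.220000e-02])), (0.094, array([1.737881e+02, 5.416000e-01, 1.840000e-02])), (0.099, array([1.723086e+02, 5.368000e-01, 1.320000e-02]))]
```

View pics/c4.png

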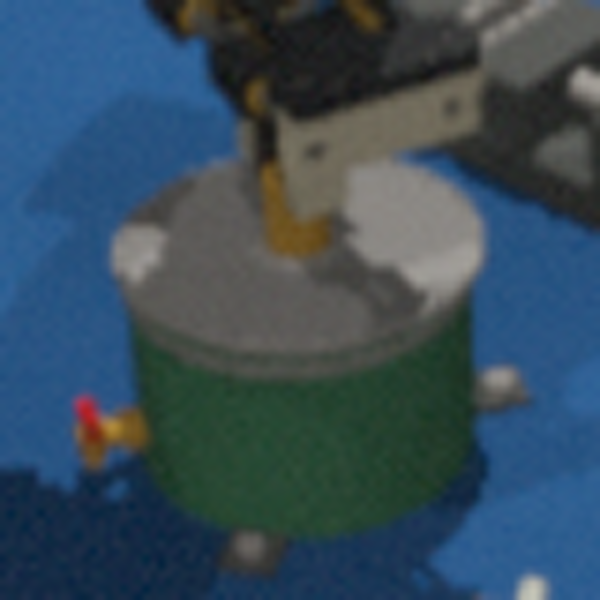

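The lid is 5 mm high. The disc top fits at 0.099 and the moment points to contact on the -x, +y side, so the skirt is catching the rim there. I'll ease the push and shift towards +x (tool x).

step_arm(plan=[[0, 0, -0.008, 0, 20], [0.004, 0, -0.008, 0, 20], [0.008, 0, -0.008, 0, 20], [0.012, 0, -0.008, 0, 20], [0.012, 0, -0.008, 0, 20], [0.012, 0, -0.008, 0, 20]])

```text
time_s: 6.4
tcp_pos: [0.5384, 0.0137, 0.105]
eef_rot: [-179.8, -0.2, -18.0]
contact_force: [-8.1, 10.6, 19.4]
gripper_width: 0.0233
gripper_force: 40.9
```

```bash
python3 - <<'E'
from fit import *
s=r.get_state();print(s["time_s"],s["tcp_pos"],s["eef_rot"],s["contact_force"],s["moment"],s["gripper_width"])
E
```

```text
6.4 [0.53835557 0.01371665 0.10498049] [-179.78477807   -0.19719538  -18.03408083] [-8.12494045 10.6449475  19.36822917] [ 3.76315399  3.38372047 -0.11276836] 0.023347040973769505
```

step_arm(plan=[[0, 0, -0.03, 0, 20], [-0.01, 0, -0.06, 0, 20], [-0.01, 0, -0.08, 0, 20], [-0.01, 0, -0.08, 0, 20], [-0.01, 0, -0.08, 0, 20]])

```text
time_s: 6.82
tcp_pos: [0.5344, 0.0125, 0.1221]
eef_rot: [-180.0, -0.0, -18.1]
contact_force: [-0.2, -0.0, -3.2]
gripper_width: 0.0234
gripper_force: 39.9
```

```bash
python3 - <<'E'
from fit import *
from scipy.optimize import minimize
s=r.get_state();print(s["time_s"],s["tcp_pos"],s["eef_rot"],s["contact_force"],s["moment"])
I={n:bgr(n) for n in("top","side")}
for n in I: cv2.imwrite(f"pics/{n}5.png",I[n])
G=setup(I);G0=setup({n:cv2.imread(f"pics/{n}0.png") for n in I})
a=np.linspace(0,2*np.pi,180)
def circ(c,rad,tx,ty):  # disc tilted: z = z0+tx*X+ty*Y
    X,Y=rad*np.cos(a),rad*np.sin(a); return np.c_[c[0]+X,c[1]+Y,c[2]+tx*X+ty*Y]
def sc(G,c,rad,tx=0,ty=0):
    v=0
    for n in G:
        p=proj(n,circ(c,rad,tx,ty)).astype(np.float32)
        v+=cv2.remap(G[n],p[None,:,0],p[None,:,1],cv2.INTER_LINEAR).mean()
    return v
def fit(f,x0,d):
    sim=np.array([x0]+[np.array(x0)+d*e for e in np.eye(len(x0))*1.0])
    q=minimize(lambda x:-f(x),x0,method="Nelder-Mead",options=dict(initial_simplex=sim,xatol=1e-4,fatol=1e-2,maxiter=800));return q.x.round(4),round(-q.fun,1)
t=s["tcp_pos"]
for z0 in (t[2]-.01,t[2]-.006,t[2]-.014):
    print("lid xyz tilt",fit(lambda x:sc(G,x[:3],.074,x[3],x[4]),[t[0],t[1],z0,0,0],np.array([.004,.004,.003,.04,.04])))
for x0 in((.534,.013,.09),(.538,.010,.09),(.532,.016,.088)):
    print("pot outer",fit(lambda x:sc(G0,x,.070),x0,.004),"rim both",fit(lambda x:sc(G0,x,.070)+sc(G0,x,.067),x0,.004))
print("lid0",fit(lambda x:sc(G0,x,.074),(.568,.267,.014),.004))
E
```

```text
6.8167 [0.53440903 0.01253504 0.12206836] [-1.79983999e+02 -1.91533069e-02 -1.81073428e+01] [-0.19090397 -0.02507841 -3.16756871] [ 0.04415914 -0.03147284  0.00478991]
lid xyz tilt (array([ 0.5332,  0.0105,  0.1159, -0.0078, -0.0261]), np.float64(495.0))
lid xyz tilt (array([ 0.5334,  0.0106,  0.1155, -0.007 , -0.0289]), np.float64(494.9))
lid xyz tilt (array([ 0.5333,  0.0106,  0.1157, -0.008 , -0.0288]), np.float64(495.0))
pot outer (array([0.5351, 0.0148, 0.0867]), np.float64(643.9)) rim both (array([0.5349, 0.0151, 0.0877]), np.float64(1226.8))
pot outer (array([0.5351, 0.0149, 0.0866]), np.float64(643.8)) rim both (array([0.5349, 0.015 , 0.0874]), np.float64(1226.8))
pot outer (array([0.535 , 0.015 , 0.0868]), np.float64(643.8)) rim both (array([0.535 , 0.0152, 0.0873]), np.float64(1227.1))
lid0 (array([0.5685, 0.2676, 0.0146]), np.float64(892.9))
```

The refit puts the lid at (0.533, 0.0106) and the pot at (0.535, 0.015), so the lid was about 4–5 mm too far in -y, which agrees with the +y reaction. I'll correct that and lower again.

step_arm(plan=[[-0.004, -0.02, 0, 0, 20], [-0.006, -0.02, 0.015, 0, 20], [-0.006, -0.02, 0.03, 0, 20], [-0.006, -0.02, 0.04, 0, 20], [-0.006, -0.02, 0.05, 0, 20], [-0.006, -0.02, 0.06, 0, 20], [-0.006, -0.02, 0.066, 0, 20], [-0.006, -0.02, 0.066, 0, 20], [-0.006, -0.02, 0.066, 0, 20]])

```text
time_s: 7.67
tcp_pos: [0.5351, 0.0177, 0.1059]
eef_rot: [-180.0, -0.1, -18.1]
contact_force: [2.0, -2.3, -0.6]
gripper_width: 0.0239
gripper_force: 40.0
```

```bash
python3 - <<'E'
from plant import r
s=r.get_state();print(s["time_s"],s["tcp_pos"],s["eef_rot"],s["contact_force"],s["moment"])
E
```

```text
7.6667 [0.53511211 0.01773554 0.10588495] [-1.79985830e+02 -6.32439996e-02 -1.80856078e+01] [ 1.9926152  -2.34266325 -0.61476492] [-0.9532931  -0.73946598 -0.0492459 ]
```

step_arm(plan=[[0.004, 0.006, 0.0, 0, 20], [0.004, 0.006, 0.006, 0, 20], [0.004, 0.006, 0.012, 0, 20], [0.004, 0.006, 0.018, 0, 20], [0.004, 0.006, 0.022, 0, 20], [0.004, 0.006, 0.022, 0, 20], [0.004, 0.006, 0.022, 0, 20]])

```text
time_s: 8.25
tcp_pos: [0.5354, 0.0159, 0.1044]
eef_rot: [-180.0, -0.2, -18.0]
contact_force: [-14.9, -0.1, 35.8]
gripper_width: 0.0236
gripper_force: 40.2
```

```bash
python3 - <<'E'
from plant import r
s=r.get_state();print(s["time_s"],s["tcp_pos"],s["eef_rot"],s["contact_force"],s["moment"])
E
```

```text
8.25 [0.53544707 0.01586864 0.10436646] [-1.79971459e+02 -1.53899570e-01 -1.80172130e+01] [-14.92461411  -0.11787365  35.8270153 ] [ 0.36922956  5.50349973 -0.12100586]
```

```bash
cat >> fit.py <<'E'
from scipy.optimize import minimize
A=np.linspace(0,2*np.pi,180)
def circ(c,rad,tx,ty):
    X,Y=rad*np.cos(A),rad*np.sin(A); return np.c_[c[0]+X,c[1]+Y,c[2]+tx*X+ty*Y]
def sc(G,c,rad,tx=0,ty=0):
    v=0
    for n in G:
        p=proj(n,circ(c,rad,tx,ty)).astype(np.float32)
        v+=cv2.remap(G[n],p[None,:,0],p[None,:,1],cv2.INTER_LINEAR).mean()
    return v
def fit(f,x0,d):
    sim=np.array([x0]+[np.array(x0)+d*e for e in np.eye(len(x0))*1.0])
    q=minimize(lambda x:-f(x),x0,method="Nelder-Mead",options=dict(initial_simplex=sim,xatol=1e-4,fatol=1e-2,maxiter=800));return q.x.round(4),round(-q.fun,1)
E
python3 - <<'E'
from fit import *
s=r.get_state()
I={n:bgr(n) for n in("top","side")}
G=setup(I);t=s["tcp_pos"]
for rad in(.074,):
  for z0 in (.094,.098,.102):
    print("lid",fit(lambda x:sc(G,x[:3],rad,x[3],x[4]),[t[0],t[1],z0,0,0],np.array([.004,.004,.003,.04,.04])))
print({z:round(sc(G,(.535,.015,z),.074),1) for z in np.arange(.088,.104,.002)})
cs=[cv2.resize(I["side"][180:255,215:290],(390,390),interpolation=cv2.INTER_CUBIC),cv2.resize(I["top"][175:250,218:293],(390,390),interpolation=cv2.INTER_CUBIC)]
cv2.imwrite("pics/c5.png",np.hstack(cs))
E
```

```text
lid (array([0.5343, 0.016 , 0.0939, 0.0179, 0.066 ]), np.float64(424.2))
lid (array([ 0.5325,  0.015 ,  0.1   , -0.0609, -0.0064]), np.float64(430.8))
lid (array([0.5342, 0.0161, 0.0939, 0.0154, 0.0689]), np.float64(424.0))
{np.float64(0.088): np.float32(396.2), np.float64(0.09): np.float32(403.8), np.float64(0.092): np.float32(405.5), np.float64(0.094): np.float32(405.9), np.float64(0.096): np.float32(406.0), np.float64(0.098): np.float32(407.2), np.float64(0.1): np.float32(406.9), np.float64(0.10200000000000001): np.float32(402.4)}
```

View pics/c5.png

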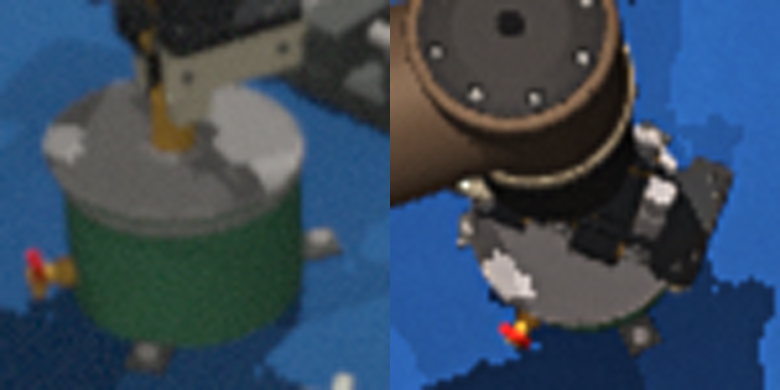

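Pot and disc are offset in the side view: disc 45–303, pot 66–302. The fitted tilt is -0.06 about x, with the -x side up. That means the skirt rests on the rim at -x and the lid needs about +7 mm in x. I'll lift, shift and lower again.

step_arm(plan=[[0, 0, -0.03, 0, 20], [0.01, -0.004, -0.05, 0, 20], [0.027, -0.009, -0.05, 0, 20], [0.027, -0.009, -0.03, 0, 20], [0.027, -0.009, -0.02, 0, 20], [0.027, -0.009, -0.01, 0, 20], [0.027, -0.009, -0.002, 0, 20], [0.027, -0.009, -0.002, 0, 20], [0.027, -0.009, -0.002, 0, 20]])

```text
time_s: 9.1
tcp_pos: [0.543, 0.0155, 0.1041]
eef_rot: [180.0, -0.2, -18.0]
contact_force: [-13.6, -0.4, 37.8]
gripper_width: 0.0237
gripper_force: 40.1
```

```bash
python3 - <<'E'
from fit import *
s=r.get_state();print(s["time_s"],s["tcp_pos"],s["eef_rot"],s["contact_force"],s["moment"])
G=setup({n:bgr(n) for n in("top","side")});t=s["tcp_pos"]
for z0 in (.094,.098):
    print("lid",fit(lambda x:sc(G,x[:3],.074,x[3],x[4]),[t[0],t[1],z0,0,0],np.array([.004,.004,.003,.04,.04])))
E
```

```text
9.1 [0.54297522 0.01546131 0.10411613] [ 1.79960559e+02 -1.56267400e-01 -1.80145756e+01] [-13.55552452  -0.3830283   37.81778186] [-0.2992523   5.30385766 -0.13769204]
lid (array([ 0.5439,  0.0135,  0.1032,  0.0866, -0.006 ]), np.float64(454.2))
lid (array([ 0.544 ,  0.0136,  0.1031,  0.0902, -0.0077]), np.float64(454.2))
```

step_arm(plan=[[0, 0, -0.016, 0, 20], [0, 0, -0.016, 0, 20], [0, 0, -0.016, 0, 20]])

```text
time_s: 9.45
tcp_pos: [0.5421, 0.016, 0.1047]
eef_rot: [180.0, -0.0, -18.1]
contact_force: [-6.1, 0.3, 13.3]
gripper_width: 0.0239
gripper_force: 40.0
```

step_arm(plan=[[-0.008, 0, 0, 0, 20], [-0.016, 0, 0, 0, 20], [-0.016, 0, 0, 0, 20]])

```text
time_s: 9.7
tcp_pos: [0.5395, 0.0174, 0.1045]
eef_rot: [-180.0, -0.1, -18.1]
contact_force: [1.8, -2.6, 4.8]
gripper_width: 0.0242
gripper_force: 40.0
```

step_arm(plan=[[-0.008, 0, 0, 0, 20], [-0.016, 0, 0, 0, 20], [-0.016, 0, 0, 0, 20]])

```text
time_s: 9.95
tcp_pos: [0.5331, 0.0186, 0.1032]
eef_rot: [179.9, 0.1, -18.1]
contact_force: [0.6, 0.3, -3.3]
gripper_width: 0.0239
gripper_force: 40.0
```

step_arm(plan=[[-0.008, 0, 0, 0, 20], [-0.016, 0, 0, 0, 20], [-0.016, 0, 0, 0, 20]])

```text
time_s: 10.2
tcp_pos: [0.5316, 0.0196, 0.105]
eef_rot: [180.0, -0.1, -18.1]
contact_force: [4.6, -4.6, -0.3]
gripper_width: 0.0239
gripper_force: 40.0
```

At (0.533, 0.0186) the lid hung free, which shows where the mouth is. I'll go back there and lower.

step_arm(plan=[[0.008, 0, 0, 0, 20], [0.008, 0, 0, 0, 20], [0.008, 0, 0.004, 0, 20], [0.008, 0, 0.008, 0, 20], [0.008, 0, 0.008, 0, 20]])

```text
time_s: 10.62
tcp_pos: [0.5333, 0.0191, 0.1026]
eef_rot: [180.0, -0.1, -18.1]
contact_force: [3.9, -4.0, -0.9]
gripper_width: 0.0243
gripper_force: 40.0
```

step_arm(plan=[[0, 0, 0.004, 0, 20], [0, 0, 0.008, 0, 20], [0, 0, 0.008, 0, 20]])

```text
time_s: 10.87
tcp_pos: [0.534, 0.0189, 0.1011]
eef_rot: [-180.0, -0.1, -18.1]
contact_force: [4.9, -4.9, 2.4]
gripper_width: 0.0236
gripper_force: 40.0
```

```bash
python3 - <<'E'
from fit import *
s=r.get_state();print(s["time_s"],s["tcp_pos"],s["eef_rot"],s["contact_force"],s["moment"])
G=setup({n:bgr(n) for n in("top","side")});t=s["tcp_pos"]
for z0 in (.094,.098):
    print("lid",fit(lambda x:sc(G,x[:3],.074,x[3],x[4]),[t[0],t[1],z0,0,0],np.array([.004,.004,.003,.04,.04])))
E
```

```text
10.8667 [0.53400474 0.01889855 0.10113707] [-1.79991145e+02 -1.44386651e-01 -1.80596982e+01] [ 4.91946521 -4.9367959   2.39511554] [-1.99719899 -1.92610028 -0.03215197]
lid (array([0.5357, 0.0189, 0.0969, 0.1107, 0.0312]), np.float64(464.2))
lid (array([0.5355, 0.0186, 0.0971, 0.1102, 0.0336]), np.float64(464.2))
```

step_arm(plan=[[0.004, 0.002, -0.004, 0, 20], [0.008, 0.005, -0.004, 0, 20], [0.01, 0.006, 0.0, 0, 20], [0.01, 0.006, 0.004, 0, 20], [0.01, 0.006, 0.008, 0, 20], [0.01, 0.006, 0.008, 0, 20], [0.01, 0.006, 0.008, 0, 20]])

```text
time_s: 11.55
tcp_pos: [0.5348, 0.0172, 0.0988]
eef_rot: [-180.0, -0.0, -18.1]
contact_force: [1.8, -1.0, 2.8]
gripper_width: 0.0241
gripper_force: 40.0
```

```bash
python3 - <<'E'
from fit import *
s=r.get_state();print(s["time_s"],s["tcp_pos"],s["eef_rot"],s["contact_force"],s["moment"])
G=setup({n:bgr(n) for n in("top","side")});t=s["tcp_pos"]
for z0 in (.094,.098):
    print("lid",fit(lambda x:sc(G,x[:3],.074,x[3],x[4]),[t[0],t[1],z0,0,0],np.array([.004,.004,.003,.04,.04])))
E
```

```text
11.55 [0.53484065 0.01718963 0.09881305] [-1.79985129e+02 -3.87866409e-02 -1.80760223e+01] [ 1.79083167 -1.03856387  2.82486491] [-0.14879405 -0.46453685  0.00203907]
lid (array([0.535 , 0.0167, 0.0943, 0.0539, 0.0402]), np.float64(466.6))
lid (array([0.535 , 0.0165, 0.0944, 0.0552, 0.042 ]), np.float64(466.6))
```

step_arm(plan=[[0.002, 0.002, 0.005, 0, 20], [0.004, 0.002, 0.01, 0, 20], [0.004, 0.002, 0.016, 0, 20], [0.004, 0.002, 0.016, 0, 20], [0.004, 0.002, 0.016, 0, 20]])

```text
time_s: 12.07
tcp_pos: [0.5352, 0.0171, 0.0983]
eef_rot: [-179.9, -0.1, -18.0]
contact_force: [-16.3, 6.6, 37.7]
gripper_width: 0.0236
gripper_force: 40.0
```

```bash
python3 - <<'E'
from fit import *
s=r.get_state();print(s["time_s"],s["tcp_pos"],s["eef_rot"],s["contact_force"],s["moment"])
G=setup({n:bgr(n) for n in("top","side")});t=s["tcp_pos"]
for z0 in (.094,.098):
    print("lid",fit(lambda x:sc(G,x[:3],.074,x[3],x[4]),[t[0],t[1],z0,0,0],np.array([.004,.004,.003,.04,.04])))
E
```

```text
12.0667 [0.5352203  0.01707541 0.09828881] [-1.79923704e+02 -7.97500544e-02 -1.80133529e+01] [-16.33683006   6.55315137  37.69667089] [ 2.66842001  6.11832403 -0.01810007]
lid (array([0.535 , 0.0166, 0.0942, 0.0551, 0.0387]), np.float64(467.3))
lid (array([0.535 , 0.0166, 0.0945, 0.0589, 0.0395]), np.float64(467.0))
```

It came to a hard stop at TCP 0.0983 with the disc top fitted at 0.094, so the lid is seated. I'll unload, release and rise.

step_arm(plan=[[-0.002, 0, -0.012, 0, 20], [-0.002, 0, -0.012, 0, 20], [-0.002, 0, -0.012, 0, 30], [-0.002, 0, -0.012, 0, 40], [-0.002, 0, -0.012, 0, 50], [-0.002, 0, -0.012, 0, 60], [-0.002, 0, -0.012, 0, 60], [-0.002, 0, -0.08, 0, 60], [-0.002, 0, -0.2, 0, 60], [-0.002, 0, -0.35, 0, 60], [-0.002, 0, -0.5, 0, 60], [-0.002, 0, -0.5, 0, 60]])

```text
time_s: 13.17
tcp_pos: [0.5386, 0.0167, 0.227]
eef_rot: [-179.7, -0.6, -18.0]
contact_force: [1.2, 0.5, 0.8]
gripper_width: 0.0599
gripper_force: 0.0
```

step_arm(plan=[[0, 0.16, 0, 0.1, 70], [0, 0.32, 0, 0.2, 70], [0, 0.48, 0, 0.3, 70], [0, 0.64, 0, 0.4, 70], [0, 0.8, 0, 0.5, 70], [0, 0.9, 0, 0.6, 70], [0, 0.9, 0, 0.7, 70], [0, 0.9, 0, 0.7, 70]])

```text
time_s: 13.83
tcp_pos: [0.4641, -0.1988, 0.2191]
eef_rot: [180.0, 0.0, -60.5]
contact_force: [0.3, 0.3, -0.1]
gripper_width: 0.07
gripper_force: 0.0
```

```bash
python3 - <<'E'
from fit import *
s=r.get_state();print(s["time_s"],s["tcp_pos"],s["eef_rot"],s["joints"].round(1),s["contact_force"])
I={n:bgr(n) for n in("top","side")}
for n in I: cv2.imwrite(f"pics/{n}7.png",I[n])
G=setup(I);t=s["tcp_pos"]
for z0 in (.094,.098,.09):
    print("lid",fit(lambda x:sc(G,x[:3],.074,x[3],x[4]),[.535,.0165,z0,0,0],np.array([.004,.004,.003,.04,.04])))
cs=[cv2.resize(I["side"][175:255,215:295],(390,390),interpolation=cv2.INTER_CUBIC),cv2.resize(I["top"][165:265,205:305],(390,390),interpolation=cv2.INTER_CUBIC)]
cv2.imwrite("pics/c6.png",np.hstack(cs))
E
```

```text
13.8333 [ 0.4640605  -0.19883636  0.21908989] [ 1.79968567e+02  2.45875650e-02 -6.05416522e+01] [ -0.9   3.8 -18.9  -0.  -67.3  30.3] [ 0.31131957  0.30194093 -0.07649601]
lid (array([0.535 , 0.0179, 0.0941, 0.0262, 0.018 ]), np.float64(418.1))
lid (array([0.5352, 0.0183, 0.0939, 0.0274, 0.021 ]), np.float64(418.0))
lid (array([0.5347, 0.0177, 0.0944, 0.0281, 0.0178]), np.float64(418.1))
```

View pics/c6.png

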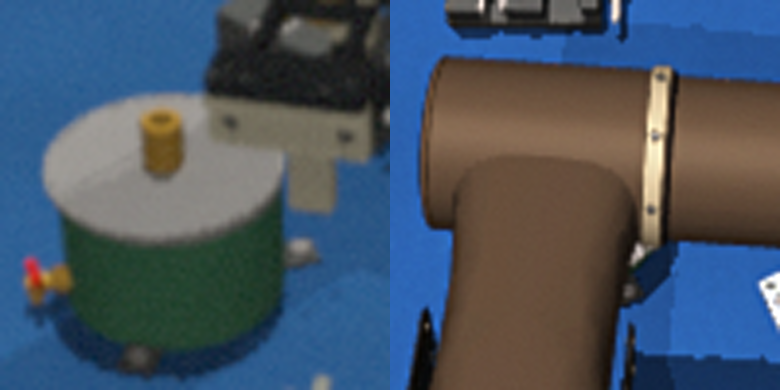

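The lid is down flat on the rim with the neck upright, neck top at (160,118) in the crop. Next is the dipstick: I'll go above its grip point.

step_arm(plan=[[0.15, -0.01, 0, 0.052, 60], [0.3, -0.02, 0, 0.052, 60], [0.475, -0.023, 0.1, 0.052, 60], [0.475, -0.023, 0.25, 0.052, 60], [0.475, -0.023, 0.4, 0.052, 60], [0.475, -0.023, 0.476, 0.052, 60], [0.475, -0.023, 0.476, 0.052, 60], [0.475, -0.023, 0.476, 0.052, 60], [0.475, -0.023, 0.476, 0.052, 60]])

```text
time_s: 14.68
tcp_pos: [0.5307, -0.2973, 0.1022]
eef_rot: [-179.9, -0.1, -63.0]
contact_force: [0.3, -1.1, 1.0]
gripper_width: 0.0602
gripper_force: 0.0
```

```bash
python3 - <<'E'
from fit import *
s=r.get_state();print(s["time_s"],s["tcp_pos"],s["eef_rot"],s["joints"].round(1))
I={n:bgr(n) for n in("top","side")}
t=s["tcp_pos"]
G=setup({"top":I["top"]});G2=setup(I)
print("lid",fit(lambda x:sc(G2,x[:3],.074,x[3],x[4]),[.535,.0165,.094,0,0],np.array([.004,.004,.003,.04,.04])))
print("lid flat",fit(lambda x:sc(G2,[*x,.094],.074),[.535,.0165],.004), fit(lambda x:sc(G,[*x,.094],.074),[.535,.0165],.004))
G=setup({"side":I["side"]});print(fit(lambda x:sc(G,[*x,.094],.074),[.535,.0165],.004))
o=[]
for n in I:
    p=proj(n,[[.5274,-.2993,.06],t])
    for q in p: I[n][tuple((q[::-1]+.5).astype(int))]=(255,0,255)
    a=p[0].astype(int); o.append(cv2.resize(I[n][a[1]-35:a[1]+25,a[0]-35:a[0]+35],(395,340),interpolation=cv2.INTER_NEAREST))
    hsv=cv2.cvtColor(I[n],cv2.COLOR_BGR2HSV)
    m=((hsv[...,0]>12)&(hsv[...,0]<32)&(hsv[...,1]>120)).astype(np.uint8)
    c=proj(n,[[.535,.0165,.128]])[0].astype(int); w=m[c[1]-10:c[1]+12,c[0]-10:c[0]+10]; ys,xs=np.nonzero(w)
    if len(xs): print(n,"brass",c[0]-10+xs.min(),c[0]-10+xs.max(),xs.mean()+c[0]-10,c[1]-10+ys.min(),c[1]-10+ys.max(),len(xs))
cv2.imwrite("pics/c7.png",np.hstack(o))
E
```

```text
14.6833 [ 0.53073961 -0.29730207  0.10222115] [-1.79922948e+02 -1.11712365e-01 -6.30326792e+01] [-10.8  19.  -15.8   0.1 -55.1  37.8]
lid (array([0.5346, 0.0175, 0.0944, 0.0196, 0.0156]), np.float64(631.2))
lid flat (array([0.535 , 0.0179]), np.float64(624.4)) (array([0.5347, 0.018 ]), np.float64(330.9))
(array([0.5357, 0.0176]), np.float64(295.2))
top brass 250 262 253.5625 211 219 48
side brass 244 251 247.82142857142856 198 209 84
```

View pics/c7.png

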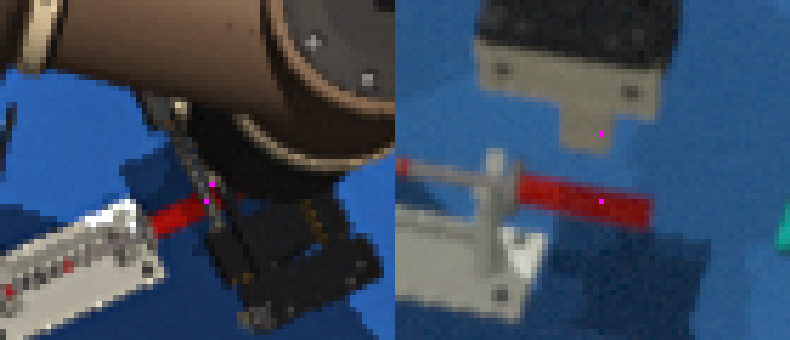

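The marker at (601,202) sits on the red handle about 45 mm behind the collar face, and the fingers are above it at (590,130). I'll descend and settle.

step_arm(plan=[[0, 0, 0.08, 0, 60], [0, 0, 0.16, 0, 60], [0, 0, 0.245, 0, 60], [0, 0, 0.245, 0, 60], [0, 0, 0.245, 0, 60], [0, 0, 0.245, 0, 60]])

```text
time_s: 15.28
tcp_pos: [0.5305, -0.2978, 0.0413]
eef_rot: [-179.9, -0.1, -63.2]
contact_force: [0.0, -0.1, 0.2]
gripper_width: 0.0601
gripper_force: 0.0
```

step_arm(plan=[[0, 0.012, 0, 0, 60], [0, 0.012, 0, 0, 30], [0, 0.012, 0, 0, 20], [0, 0.012, 0, 0, 10], [0, 0.012, 0, 0, 10], [0, 0.012, 0, 0, 10], [0, 0.012, 0, 0, 10], [0, 0.012, 0, 0, 10]], newtons=15)

```text
time_s: 15.95
tcp_pos: [0.5265, -0.2988, 0.0392]
eef_rot: [180.0, 0.0, -63.2]
contact_force: [-0.7, -0.1, 0.3]
gripper_width: 0.0189
gripper_force: 0.0
```

step_arm(plan=[[0, 0, 0, 0, 10], [0, 0, 0, 0, 10], [0, 0, 0, 0, 10], [0, 0, -0.02, 0, 10], [0, 0, -0.1, 0, 10], [0, 0, -0.2, 0, 10], [0, 0, -0.3, 0, 10], [0, 0, -0.4, 0, 10], [0, 0, -0.5, 0, 10], [0, 0, -0.6, 0, 10], [0, 0, -0.6, 0, 10], [0, 0, -0.6, 0, 10]], newtons=15)

```text
time_s: 16.95
tcp_pos: [0.5274, -0.2991, 0.1914]
eef_rot: [-179.8, -0.1, -63.2]
contact_force: [-0.2, 0.8, -0.3]
gripper_width: 0.0098
gripper_force: 0.0
```

```bash
cat > rod.py <<'E'
from h import *
def ends(n,im,near,rad=45):
    hsv=cv2.cvtColor(im,cv2.COLOR_BGR2HSV)
    m=(((hsv[...,0]<9)|(hsv[...,0]>171))&(hsv[...,1]>140)&(hsv[...,2]>60))
    yy,xx=np.mgrid[:420,:560]; p=proj(n,[near])[0]
    m&=np.hypot(xx-p[0],yy-p[1])<rad
    ys,xs=np.nonzero(m)
    if len(xs)<6: return p.round(1),len(xs)
    nb,l,st,ce=cv2.connectedComponentsWithStats(m.astype(np.uint8))
    return p.round(1),[(st[i].tolist(),ce[i].round(1).tolist()) for i in range(1,nb) if st[i,4]>3]
def show():
    s=r.get_state();print(s["time_s"],s["tcp_pos"].round(4),s["eef_rot"].round(2),s["contact_force"].round(2),s["moment"].round(3),s["gripper_width"].round(4),s["gripper_force"])
    return s
E
python3 - <<'E'
from rod import *
s=show(); g=s["tcp_pos"]+[0,0,.019]
u=np.array([-.444,.896,0])
for n in("top","side"):
    im=bgr(n); cv2.imwrite(f"pics/{n}8.png",im); print(n,ends(n,im,g)); print(proj(n,[g+u*.157,g-u*.024,g+[0,0,-.157]]).round(0).tolist())
E
```

```text
Traceback (most recent call last):
  File "rod.py", line 12, in show
    s=r.get_state();print(s["time_s"],s["tcp_pos"].round(4),s["eef_rot"].round(2),s["contact_force"].round(2),s["moment"].round(3),s["gripper_width"].round(4),s["gripper_force"])
                                                                                                                                   ^^^^^^^^^^^^^^^^^^^^^^^^
AttributeError: 'float' object has no attribute 'round'
```

```bash
sed -i 's/s\["gripper_width"\].round(4)/round(s["gripper_width"],4)/' rod.py
python3 - <<'E'
from rod import *
s=show(); o=[]
for n in("top","side"):
    im=bgr(n); print(n,ends(n,im,[.527,-.299,.06],70))
    p=proj(n,[[.49,-.22,.06]])[0].astype(int);o.append(cv2.resize(im[p[1]-45:p[1]+45,p[0]-52:p[0]+52],(400,346),interpolation=cv2.INTER_CUBIC))
cv2.imwrite("pics/c8.png",np.hstack(o))
E
```

```text
16.95 [ 0.5274 -0.2991  0.1914] [-1.7983e+02 -1.5000e-01 -6.3210e+01] [-0.16  0.75 -0.26] [0.111 0.026 0.006] 0.0098 0.0
top (array([342.6, 224.4]), [([334, 222, 12, 8, 51], [339.5, 225.7]), ([308, 239, 2, 2, 4], [308.5, 239.5])])
side (array([327.4, 266.5]), [([314, 262, 24, 9, 111], [325.1, 265.9])])
```

The fingers closed on nothing and the dipstick hasn't moved. I'll go back down and close with checks before lifting.

step_arm(plan=[[0, 0, 0, 0, 50], [0, 0, 0.0, 0, 50], [0, 0, 0, 0, 50], [0, 0, 0, 0, 50], [0, 0, 0.1, 0, 50], [0, 0, 0.22, 0, 50], [0, 0, 0.35, 0, 50], [0, 0, 0.48, 0, 50], [0, 0, 0.6, 0, 50], [0, 0, 0.6, 0, 50], [0, 0, 0.6, 0, 50], [0, 0, 0.6, 0, 50]], newtons=15)

```text
time_s: 18.05
tcp_pos: [0.5276, -0.2994, 0.0407]
eef_rot: [-180.0, -0.1, -63.2]
contact_force: [0.4, -0.2, 0.2]
gripper_width: 0.0501
gripper_force: 0.0
```

step_arm(plan=[[0, 0, 0, 0, 5], [0, 0, 0, 0, 5], [0, 0, 0, 0, 5], [0, 0, 0, 0, 5], [0, 0, 0, 0, 5], [0, 0, 0, 0, 5], [0, 0, 0, 0, 5], [0, 0, 0, 0, 5]], newtons=15)

```text
time_s: 18.72
tcp_pos: [0.5265, -0.2989, 0.0393]
eef_rot: [-180.0, -0.0, -63.2]
contact_force: [0.3, -0.9, 0.8]
gripper_width: 0.0135
gripper_force: 14.2
```

```bash
python3 - <<'E'
from rod import *
s=show(); o=[]
for n in("top","side"):
    im=bgr(n); print(n,ends(n,im,[.527,-.299,.06],70))
    p=proj(n,[[.5,-.25,.06]])[0].astype(int);o.append(cv2.resize(im[p[1]-45:p[1]+45,p[0]-52:p[0]+52],(400,346),interpolation=cv2.INTER_CUBIC))
cv2.imwrite("pics/c8.png",np.hstack(o))
E
```

```text
18.7167 [ 0.5265 -0.2989  0.0393] [-1.800e+02 -1.000e-02 -6.321e+01] [ 0.29 -0.89  0.78] [-0.071 -0.081  0.03 ] 0.0135 14.243175834417343
top (array([342.6, 224.4]), [([334, 225, 5, 6, 18], [336.1, 227.2]), ([308, 239, 2, 2, 4], [308.5, 239.5])])
side (array([327.4, 266.5]), 1)
```

Gripped this time (13.5 mm, 14 N). I'll lift with a firmer grip.

step_arm(plan=[[0, 0, 0, 0, 5], [0, 0, 0, 0, 5], [0, 0, -0.02, 0, 5], [0, 0, -0.06, 0, 5], [0, 0, -0.12, 0, 5], [0, 0, -0.2, 0, 5], [0, 0, -0.3, 0, 5], [0, 0, -0.4, 0, 5], [0, 0, -0.5, 0, 5], [0, 0, -0.6, 0, 5], [0, 0, -0.6, 0, 5], [0, 0, -0.6, 0, 5]], newtons=40)

```text
time_s: 19.82
tcp_pos: [0.5274, -0.299, 0.1919]
eef_rot: [-179.8, -0.2, -63.2]
contact_force: [-0.4, 1.1, -1.3]
gripper_width: 0.0121
gripper_force: 37.6
```

```bash
python3 - <<'E'
from rod import *
s=show(); g=s["tcp_pos"]+[0,0,.019]
u=np.array([-.444,.896,0])
for n in("top","side"):
    im=bgr(n); cv2.imwrite(f"pics/{n}8.png",im); print(n,ends(n,im,g)); print(proj(n,[g+u*.157,g-u*.024,g+[0,0,-.157]]).round(0).tolist())
E
```

```text
19.8167 [ 0.5274 -0.299   0.1919] [-1.7981e+02 -1.5000e-01 -6.3210e+01] [-0.38  1.15 -1.34] [0.043 0.033 0.045] 0.0121 37.55727767944336
top (array([349.7, 216.7]), [([340, 217, 7, 6, 23], [342.7, 219.6])])
[[305.0, 236.0], [357.0, 214.0], [342.0, 225.0]]
side (array([329.6, 222.2]), [([315, 221, 8, 3, 16], [318.5, 222.0]), ([333, 224, 7, 3, 12], [335.9, 224.8])])
[[270.0, 212.0], [339.0, 224.0], [327.0, 268.0]]
```

Held level. I'll test whether the rod swings down in the fingers under a lighter grip, low above its rest.

step_arm(plan=[[0, 0, 0.12, 0, 5], [0, 0, 0.24, 0, 5], [0, 0, 0.34, 0, 5], [0, 0, 0.36, 0, 5], [0, 0, 0.36, 0, 5]], newtons=20)

```text
time_s: 20.33
tcp_pos: [0.5245, -0.2984, 0.0966]
eef_rot: [179.7, 0.2, -63.2]
contact_force: [0.3, -0.8, -0.9]
gripper_width: 0.0129
gripper_force: 18.8
```

step_arm(plan=[[0, 0, 0, 0, 5], [0, 0, 0, 0, 5], [0, 0, 0, 0, 5]], newtons=10)

```text
time_s: 20.58
tcp_pos: [0.5276, -0.2992, 0.1011]
eef_rot: [-179.9, -0.1, -63.2]
contact_force: [-0.4, 0.9, 0.4]
gripper_width: 0.0057
gripper_force: 0.0
```

```bash
cat >> rod.py <<'E'
def look(tag):
    s=show(); g=s["tcp_pos"]+[0,0,.019]
    psi=np.radians(s["eef_rot"][2]); u=np.array([-np.cos(psi),-np.sin(psi),0])
    for n in("top","side"):
        im=bgr(n); cv2.imwrite(f"pics/{n}{tag}.png",im)
        bg=cv2.GaussianBlur(im,(0,0),.7).astype(float); o=[]
        for a in range(-20,100,10):   # tip-down angle: not-blue score along expected rod
            d=u*np.cos(np.radians(a))-np.array([0,0,np.sin(np.radians(a))])
            p=proj(n,[g+d*k for k in np.arange(.055,.157,.004)]).round().astype(int)
            c=bg[p[:,1],p[:,0]]; o.append((a,int((c[:,2]-.6*c[:,0]).clip(-80,80).mean())))
        print(n,o,ends(n,im,g,40)[1])
E
python3 -c "
from rod import *
look('9')"
```

```text
20.5833 [ 0.5276 -0.2992  0.1011] [-1.7988e+02 -1.2000e-01 -6.3200e+01] [-0.39  0.86  0.4 ] [ 0.058  0.019 -0.008] 0.0057 0.0
top [(-20, 74), (-10, 73), (0, 69), (10, 65), (20, 58), (30, 55), (40, 53), (50, 52), (60, 56), (70, 54), (80, 58), (90, 39)] [([336, 224, 5, 5, 16], [338.0, 226.2])]
side [(-20, -16), (-10, -27), (0, -29), (10, -18), (20, -13), (30, -16), (40, 5), (50, 23), (60, 41), (70, 54), (80, -2), (90, 2)] [([317, 267, 19, 15, 106], [326.3, 274.1])]
```

The grip slipped out at 10 N. I'll raise the arm and find where the dipstick lies now by triangulating the ends of the handle.

step_arm(plan=[[0, 0, -0.05, 0, 50], [0, 0, -0.15, 0, 50], [0, 0, -0.3, 0, 50], [0.0, 0.1, -0.4, 0, 50], [0, 0.25, -0.4, 0, 50], [0, 0.4, -0.4, 0, 50], [0, 0.4, -0.4, 0, 50]])

```text
time_s: 21.27
tcp_pos: [0.433, -0.3453, 0.2011]
eef_rot: [-179.9, -0.1, -63.3]
contact_force: [-0.3, 0.1, -0.7]
gripper_width: 0.0459
gripper_force: 0.0
```

```bash
cat >> rod.py <<'E'
def handle(tag,near,rad=40):
    E={};o=[]
    for n in("top","side"):
        im=bgr(n); cv2.imwrite(f"pics/{n}{tag}.png",im)
        hsv=cv2.cvtColor(im,cv2.COLOR_BGR2HSV)
        m=(((hsv[...,0]<9)|(hsv[...,0]>171))&(hsv[...,1]>140)&(hsv[...,2]>60))
        yy,xx=np.mgrid[:420,:560]; p=proj(n,[near])[0]; m&=np.hypot(xx-p[0],yy-p[1])<rad
        nb,l,st,ce=cv2.connectedComponentsWithStats(m.astype(np.uint8))
        i=1+np.argmax(st[1:,4]); ys,xs=np.nonzero(l==i)
        v=cv2.fitLine(np.c_[xs,ys].astype(np.float32),2,0,.01,.01).ravel(); t=(xs-v[2])*v[0]+(ys-v[3])*v[1]
        e=[v[2:]+v[:2]*(t.min()-.5),v[2:]+v[:2]*(t.max()+.5)]
        if e[0][0]>e[1][0]: e=e[::-1]
        E[n]=e; print(n,st[i],np.round(e,1).tolist())
    P=[]
    for k in(0,1):
        a,b=ray("top",E["top"][k]); c,d=ray("side",E["side"][k])
        q=np.linalg.lstsq(np.c_[b,-d],c-a,rcond=None)[0]; p1,p2=a+b*q[0],c+d*q[1]
        P.append((p1+p2)/2); print("front" if k==0 else "end",((p1+p2)/2).round(4),"gap",np.linalg.norm(p1-p2).round(4))
    return P
E
python3 -c "
from rod import *
show();P=handle('10',[.525,-.295,.055])
d=P[0]-P[1];print(np.linalg.norm(d),(d/np.linalg.norm(d)).round(3))"
```

```text
21.2667 [ 0.433  -0.3453  0.2011] [-1.7992e+02 -6.0000e-02 -6.3340e+01] [-0.3   0.07 -0.75] [ 0.117  0.041 -0.02 ] 0.0459 0.0
top [338 228   2   1   2] [[337.5, 228.0], [339.5, 228.0]]
side [318 262  24  10 121] [[317.4, 264.3], [341.5, 268.9]]
front [ 0.5106 -0.2794  0.0672] gap 0.0029
end [ 0.5355 -0.3089  0.0441] gap 0.0525
0.04500870388065473 [-0.553  0.657  0.513]
```

```bash
python3 - <<'E'
from rod import *
s=r.get_state()
f=onz("side",(317.9,264.4),.06);e=onz("side",(341,268.8),.06);print(f,e,np.linalg.norm(f-e))
u=(f-e)/np.linalg.norm(f-e);print(u,np.degrees(np.arctan2(u[1],u[0])))
G=(f+e)/2-u*.005; print("target",G)   # 32 mm behind collar back +5
psi=np.radians(s["eef_rot"][2]);X=np.array([np.cos(psi),np.sin(psi)]);Y=np.array([np.sin(psi),-np.cos(psi)])
d=(G-s["tcp_pos"])[:2];print("shares",d@X/.25,d@Y/.25)
E
```

```text
[ 0.51590715 -0.27485937  0.06      ] [ 0.54447373 -0.33165563  0.06      ] 0.06357565780008866
[-4.49331967e-01  8.93364866e-01  1.74630206e-15] 116.70083172660605
target [ 0.5324371  -0.30772432  0.06      ]
shares 0.0406276554508788 -0.4094772456815748
```

step_arm(plan=[[0.01, -0.12, 0, 0, 50], [0.02, -0.25, 0, 0, 50], [0.04, -0.38, 0, 0, 50], [0.04, -0.41, 0.1, 0, 50], [0.04, -0.41, 0.25, 0, 50], [0.04, -0.41, 0.4, 0, 50], [0.04, -0.41, 0.55, 0, 50], [0.04, -0.41, 0.65, 0, 50], [0.04, -0.41, 0.708, 0, 50], [0.04, -0.41, 0.708, 0, 50], [0.04, -0.41, 0.708, 0, 50], [0.04, -0.41, 0.708, 0, 50]], newtons=40)

```text
time_s: 22.37
tcp_pos: [0.5347, -0.3067, 0.0235]
eef_rot: [-179.9, -0.1, -63.2]
contact_force: [0.2, -0.7, -0.3]
gripper_width: 0.0499
gripper_force: 0.0
```

step_arm(plan=[[0, 0, 0, 0, 5], [0, 0, 0, 0, 5], [0, 0, 0, 0, 5], [0, 0, 0, 0, 5], [0, 0, 0, 0, 5], [0, 0, 0, 0, 5], [0, 0, 0, 0, 5], [0, 0, 0, 0, 5], [0, 0, 0, 0, 5]])

```text
time_s: 23.12
tcp_pos: [0.5328, -0.3069, 0.0222]
eef_rot: [180.0, 0.0, -63.2]
contact_force: [-1.5, -2.8, 0.9]
gripper_width: 0.0151
gripper_force: 39.9
```

Width is now 15.1 mm at 40 N, so the handle sits properly in the pads. I'll lift a little and lighten the grip in stages.

step_arm(plan=[[0, 0, -0.02, 0, 5], [0, 0, -0.08, 0, 5], [0, 0, -0.16, 0, 5], [0, 0, -0.24, 0, 5], [0, 0, -0.24, 0, 5], [0, 0, -0.24, 0, 5]])

```text
time_s: 23.62
tcp_pos: [0.5344, -0.3067, 0.0837]
eef_rot: [-179.8, -0.1, -63.2]
contact_force: [0.0, 0.1, -1.5]
gripper_width: 0.015
gripper_force: 39.9
```

step_arm(plan=[[0, 0, 0, 0, 5], [0, 0, 0, 0, 5]], newtons=15)

```text
time_s: 23.78
tcp_pos: [0.5326, -0.3063, 0.0813]
eef_rot: [180.0, 0.1, -63.2]
contact_force: [0.2, -0.6, -1.7]
gripper_width: 0.0154
gripper_force: 15.0
```

step_arm(plan=[[0, 0, 0, 0, 5], [0, 0, 0, 0, 5]], newtons=8)

```text
time_s: 23.95
tcp_pos: [0.5327, -0.3065, 0.0814]
eef_rot: [179.9, 0.1, -63.2]
contact_force: [-0.1, -0.2, -1.5]
gripper_width: 0.0155
gripper_force: 8.0
```

```bash
python3 -c "
from rod import *
look('11')"
```

```text
23.95 [ 0.5327 -0.3065  0.0814] [ 1.7994e+02  6.0000e-02 -6.3220e+01] [-0.12 -0.17 -1.5 ] [ 0.031 -0.093 -0.037] 0.0155 7.99989715218544
top [(-20, 59), (-10, 57), (0, 57), (10, 58), (20, 60), (30, 64), (40, 63), (50, 54), (60, 44), (70, 30), (80, 9), (90, 2)] [([338, 221, 5, 6, 20], [340.2, 223.2]), ([312, 235, 2, 3, 4], [312.2, 236.0])]
side [(-20, -28), (-10, -21), (0, 17), (10, -24), (20, -19), (30, -3), (40, 29), (50, 27), (60, 31), (70, -23), (80, -26), (90, -23)] 1
```

step_arm(plan=[[0, 0, 0, 0, 5], [0, 0, 0, 0, 5], [0, 0, 0, 0, 5]], newtons=3)

```text
time_s: 24.3
tcp_pos: [0.5328, -0.3066, 0.082]
eef_rot: [180.0, 0.0, -63.2]
contact_force: [0.0, 0.7, -0.3]
gripper_width: 0.0156
gripper_force: 3.0
```

```bash
sed -i 's/\[0,0,.019\]; *$/[0,0,.038]/; s/g=s\["tcp_pos"\]+\[0,0,.019\]/g=s["tcp_pos"]+[0,0,.038]/' rod.py; python3 -c "
from rod import *
look('12')"
```

```text
24.3 [ 0.5328 -0.3066  0.082 ] [ 1.7997e+02  3.0000e-02 -6.3210e+01] [ 0.01  0.72 -0.3 ] [0.024 0.312 0.029] 0.0156 3.016325756907463
top [(-20, 56), (-10, 61), (0, 60), (10, 59), (20, 57), (30, 54), (40, 50), (50, 48), (60, 47), (70, 43), (80, 28), (90, 20)] [([339, 222, 4, 5, 16], [340.5, 223.8])]
side [(-20, -28), (-10, -34), (0, -30), (10, -30), (20, -14), (30, -28), (40, 37), (50, 19), (60, 10), (70, 12), (80, -29), (90, -25)] 0
```

At 3 N the rod swings: its level score vanished and the tip is down. I'll raise gently at 3 N and let it hang.

step_arm(plan=[[0, 0, -0.03, 0, 5], [0, 0, -0.08, 0, 5], [0, 0, -0.14, 0, 5], [0, 0, -0.21, 0, 5], [0, 0, -0.28, 0, 5], [0, 0, -0.36, 0, 5], [0, 0, -0.44, 0, 5], [0, 0, -0.52, 0, 5], [0, 0, -0.6, 0, 5], [0, 0, -0.65, 0, 5], [0, 0, -0.68, 0, 5], [0, 0, -0.68, 0, 5]])

```text
time_s: 25.4
tcp_pos: [0.534, -0.307, 0.2546]
eef_rot: [-179.8, -0.2, -63.2]
contact_force: [0.9, -0.7, -0.4]
gripper_width: 0.0157
gripper_force: 3.0
```

```bash
python3 -c "
from rod import *
look('13')
im=cv2.imread('pics/side13.png');g=r.get_state()['tcp_pos']+[0,0,.038];p=proj('side',[g])[0].astype(int);print(p)
ref=cv2.imread('pics/side10.png')
d=cv2.absdiff(im,ref).max(2)
cv2.imwrite('pics/c9.png',cv2.resize(im[p[1]-40:p[1]+80,p[0]-60:p[0]+60],(600,600),interpolation=cv2.INTER_CUBIC))
ys,xs=np.nonzero(d[p[1]:p[1]+85,p[0]-70:p[0]+40]>40); 
for y in range(p[1]-2,p[1]+80,6):
    row=d[y,p[0]-75:p[0]+45]; k=np.nonzero(row>40)[0]; print(y,(k+p[0]-75)[:40].tolist() if len(k)<16 else ('many',k.min()+p[0]-75,k.max()+p[0]-75))
"
```

```text
25.4 [ 0.534  -0.307   0.2546] [-1.7985e+02 -1.5000e-01 -6.3210e+01] [ 0.94 -0.73 -0.38] [ 0.013 -0.078  0.017] 0.0157 3.0000215023756027
top [(-20, -61), (-10, -61), (0, -54), (10, -30), (20, 1), (30, 23), (40, 34), (50, 31), (60, 37), (70, 21), (80, 3), (90, 17)] [([349, 212, 4, 4, 13], [350.2, 213.2])]
side [(-20, -24), (-10, 23), (0, 30), (10, 22), (20, -18), (30, -40), (40, -42), (50, -38), (60, -16), (70, -35), (80, -39), (90, -40)] [([326, 204, 6, 5, 17], [328.2, 206.3])]
[334 196]
194 ('many', np.int64(310), np.int64(344))
200 ('many', np.int64(309), np.int64(341))
206 ('many', np.int64(308), np.int64(342))
212 ('many', np.int64(307), np.int64(340))
218 ('many', np.int64(303), np.int64(334))
224 ('many', np.int64(296), np.int64(334))
230 ('many', np.int64(294), np.int64(334))
236 ('many', np.int64(293), np.int64(332))
242 ('many', np.int64(294), np.int64(329))
248 [312, 313, 314, 315, 316, 317, 318, 319, 320, 321, 325, 326, 327, 328]
254 [280, 281]
260 ('many', np.int64(287), np.int64(318))
266 ('many', np.int64(272), np.int64(342))
272 ('many', np.int64(263), np.int64(339))
```

```bash
cat >> rod.py <<'E'
def ang(tag=None,dz=.038,rng=(.06,.15),psi_off=0):
    s=r.get_state(); psi=np.radians(s["eef_rot"][2]+psi_off); u=np.array([-np.cos(psi),-np.sin(psi),0])
    for n in("top","side"):
        im=cv2.imread(f"pics/{n}{tag}.png") if tag else bgr(n)
        f=im.astype(np.float32)+1; q=f[...,2]/f[...,0]; res=[]
        for a in range(-30,121,3):
            for ddz in(-.008,0,.008):
                g=s["tcp_pos"]+[0,0,dz+ddz]; d=u*np.cos(np.radians(a))-np.array([0,0,np.sin(np.radians(a))])
                p=proj(n,[g+d*k for k in np.arange(*rng,.003)]).astype(np.float32)
                c=cv2.remap(q,p[None,:,0],p[None,:,1],cv2.INTER_LINEAR)[0]; res.append((round(float(np.median(c)),2),round(float(np.percentile(c,15)),2),a,ddz))
        res.sort(reverse=True); print(n,res[:7])
E
python3 -c "
from rod import *
ang('13')"
```

```text
top [(1.25, 0.34, 87, 0.008), (1.22, 1.14, 63, 0.008), (1.22, 1.11, 63, 0), (1.22, 1.09, 60, 0), (1.2, 1.07, 60, 0.008), (1.2, 1.06, 60, -0.008), (1.18, 1.1, 66, 0.008)]
side [(1.04, 1.0, 3, 0.008), (1.04, 0.99, -3, 0), (1.04, 0.95, -9, -0.008), (1.04, 0.87, -6, -0.008), (1.03, 0.84, 0, 0), (1.02, 1.0, 63, 0), (1.02, 0.92, 0, 0.008)]
```

Both views agree that the rod hangs about 62° tip-down. I'll bring it upright by setting the tip against the near upright of the fixed rest and moving the grip over it.

step_arm(plan=[[0.03, 0, 0, 0, 5], [0.07, 0, 0, 0, 5], [0.11, 0, 0, 0, 5], [0.11, 0, 0.06, 0, 5], [0.11, 0, 0.13, 0, 5], [0.11, 0, 0.21, 0, 5], [0.11, 0, 0.29, 0, 5], [0.11, 0, 0.37, 0, 5], [0.11, 0, 0.44, 0, 5], [0.11, 0, 0.48, 0, 5], [0.11, 0, 0.48, 0, 5]])

```text
time_s: 26.42
tcp_pos: [0.5442, -0.3313, 0.1289]
eef_rot: [179.8, 0.2, -63.3]
contact_force: [-0.3, -0.3, -1.3]
gripper_width: 0.0159
gripper_force: 3.0
```

```bash
python3 -c "
from rod import *
show();ang()"
```

```text
26.4167 [ 0.5442 -0.3313  0.1289] [179.79   0.22 -63.27] [-0.29 -0.31 -1.34] [0.034 0.098 0.028] 0.0159 2.9998810216784477
top [(1.55, 0.98, 90, 0), (1.53, 0.98, 90, 0.008), (1.51, 0.51, 87, 0.008), (1.5, 0.85, 90, -0.008), (1.27, 0.36, 87, 0), (1.26, 1.13, 105, 0.008), (1.2, 1.04, 108, 0)]
side [(0.99, 0.97, 66, 0), (0.96, 0.79, 63, -0.008), (0.96, 0.62, 69, 0.008), (0.74, 0.63, 66, -0.008), (0.7, 0.65, 66, 0.008), (0.46, 0.38, 63, 0), (0.44, 0.36, 69, 0)]
```

step_arm(plan=[[-0.03, 0, 0, 0, 5], [-0.06, 0, 0, 0, 5], [-0.09, 0, 0, 0, 5], [-0.13, 0, 0, 0, 5], [-0.17, 0, 0, 0, 5], [-0.21, 0, 0, 0, 5], [-0.25, 0, 0, 0, 5], [-0.29, 0, 0, 0, 5], [-0.32, 0, 0, 0, 5], [-0.345, 0, 0, 0, 5], [-0.345, 0, 0, 0, 5], [-0.345, 0, 0, 0, 5]])

```text
time_s: 27.52
tcp_pos: [0.5068, -0.2539, 0.1324]
eef_rot: [-180.0, -0.0, -63.2]
contact_force: [-0.6, -0.4, -1.0]
gripper_width: 0.016
gripper_force: 3.0
```

```bash
python3 -c "
from rod import *
show();ang()"
```

```text
27.5167 [ 0.5068 -0.2539  0.1324] [-1.7999e+02 -1.0000e-02 -6.3180e+01] [-0.63 -0.44 -1.04] [0.038 0.004 0.018] 0.016 2.9999900981783867
top [(1.46, 1.33, 120, 0.008), (1.45, 1.13, 120, -0.008), (1.44, 1.22, 120, 0), (1.43, 1.16, 117, 0.008), (1.33, 1.11, 117, 0), (1.2, 1.17, 102, -0.008), (1.17, 1.14, 102, 0)]
side [(1.09, 0.45, 90, 0), (1.09, 0.44, 90, -0.008), (1.06, 0.45, 90, 0.008), (1.03, 0.88, 93, -0.008), (1.01, 0.34, 87, -0.008), (0.98, 0.9, 93, 0), (0.95, 0.91, 93, 0.008)]
```

The side view gives about 90–93°. I'll firm up the grip and lift.

step_arm(plan=[[0, 0, 0, 0, 5], [0, 0, 0, 0, 5], [0, 0, -0.08, 0, 5], [0, 0, -0.18, 0, 5], [0, 0, -0.3, 0, 5], [0, 0, -0.42, 0, 5], [0, 0, -0.54, 0, 5], [0, 0, -0.63, 0, 5], [0, 0, -0.66, 0, 5], [0, 0, -0.66, 0, 5], [0, 0, -0.66, 0, 5]], newtons=30)

```text
time_s: 28.53
tcp_pos: [0.5065, -0.2541, 0.2963]
eef_rot: [180.0, 0.0, -63.2]
contact_force: [-0.2, -0.2, -0.7]
gripper_width: 0.0154
gripper_force: 30.0
```

step_arm(plan=[[-0.1, 0.05, 0, 0, 5], [-0.2, 0.0, 0, 0, 5], [-0.3, -0.05, 0, 0, 5], [-0.4, -0.1, 0, 0, 5], [-0.5, -0.12, 0, 0, 5], [-0.5, -0.12, 0, 0, 5], [-0.5, -0.12, 0, 0, 5], [-0.5, -0.12, 0, 0, 5]])

```text
time_s: 29.2
tcp_pos: [0.4768, -0.1291, 0.296]
eef_rot: [179.9, 0.0, -63.2]
contact_force: [0.6, -0.6, -1.8]
gripper_width: 0.0151
gripper_force: 30.0
```

```bash
cat >> rod.py <<'E'
def rod3d(lo=.055,hi=.15,dz=.038):
    # fit rod as 3D line from grip: tilt a (towards u from vertical), b (towards tool y), offsets; both views
    from scipy.optimize import differential_evolution
    s=r.get_state(); psi=np.radians(s["eef_rot"][2]); X=np.array([np.cos(psi),np.sin(psi),0]);Y=np.array([np.sin(psi),-np.cos(psi),0])
    Q={}
    for n in("top","side"):
        im=bgr(n);cv2.imwrite(f"pics/{n}L.png",im);f=im.astype(np.float32)+1; Q[n]=cv2.GaussianBlur(np.clip(f[...,2]/f[...,0],0,1.2),(0,0),.6)
    def pts(x): return s["tcp_pos"]+[0,0,dz]+X*x[2]+Y*x[3]+np.array([k*(X*x[0]+Y*x[1]-[0,0,1]) for k in np.arange(lo,hi,.003)])
    def cost(x,names=("side","top")):
        v=0
        for n in names:
            p=proj(n,pts(x)).astype(np.float32); v-=cv2.remap(Q[n],p[None,:,0],p[None,:,1],cv2.INTER_LINEAR).mean()
        return v
    for nm in (("side",),("side","top")):
        o=differential_evolution(cost,[(-.4,.4),(-.12,.12),(-.008,.008),(-.008,.008)],args=(nm,),seed=1,maxiter=80,tol=1e-6)
        print(nm,"tiltX,tiltY deg",np.degrees(np.arctan(o.x[:2])).round(1),"off mm",(o.x[2:]*1e3).round(1),round(o.fun,3))
    return s
E
python3 -c "
from rod import *
show();ang();rod3d()"
```

```text
29.2 [ 0.4768 -0.1291  0.296 ] [ 1.7989e+02  4.0000e-02 -6.3180e+01] [ 0.62 -0.61 -1.85] [-0.034  0.012  0.008] 0.0151 29.999908804893494
top [(1.43, 1.39, 117, 0.008), (1.43, 1.29, 120, 0.008), (1.42, 1.29, 120, 0), (1.41, 1.33, 120, -0.008), (1.39, 1.34, 117, 0), (1.38, 1.3, 114, 0.008), (1.36, 1.23, 111, 0.008)]
side [(1.07, 1.06, 93, 0), (1.07, 1.05, 93, 0.008), (1.07, 1.05, 93, -0.008), (1.05, 0.85, 90, 0), (1.05, 0.84, 90, 0.008), (1.05, 0.83, 90, -0.008), (1.05, 0.75, 87, 0.008)]
('side',) tiltX,tiltY deg [-2.4 -1.4] off mm [7.9 2. ] -1.095
('side', 'top') tiltX,tiltY deg [-5.8 -6.8] off mm [ 8. -8.] -2.206
```

```bash
cat >> rod.py <<'E'
def side_off(zs,dz=0):
    s=r.get_state(); im=bgr("side"); cv2.imwrite("pics/sideM.png",im)
    f=im.astype(np.float32)+1; q=np.clip(f[...,2]/f[...,0],0,1.5)
    sc_=np.array([CM["side"]["world_to_cam"][0,:3]])
    for h in zs:   # metres below the TCP
        P=s["tcp_pos"]-[0,0,h]; p=proj("side",[P])[0]; v=int(round(p[1])); c=int(round(p[0]))
        row=q[v,c-12:c+13]; w=np.clip(row-.55,0,None)
        if w.sum()>0:
            m=(w*np.arange(c-12,c+13)).sum()/w.sum()
            dist=np.linalg.norm(ray("side",p)[0]-P); px=(m-p[0])*dist/512/np.cos(np.radians(17))*.0+(m-p[0])
            print("z",round(P[2],3),"px off",round(m-p[0],2),"n",int((w>0).sum()))
E
python3 -c "
from rod import *
side_off([.03,.045,.06,.075,.09,.1,.11,.115,.12])
m=CM['side'];print('f',K(m)); s=r.get_state()['tcp_pos'];print((m['world_to_cam'][:3,:3]@(s-[0,0,.07])+m['world_to_cam'][:3,3]))"
```

```text
z 0.267 px off 2.23 n 21
z 0.252 px off 4.49 n 16
z 0.237 px off 1.08 n 21
z 0.222 px off -4.79 n 16
z 0.207 px off -3.8 n 18
z 0.197 px off -3.26 n 18
z 0.187 px off -4.46 n 17
z 0.182 px off -4.63 n 17
z 0.177 px off -4.84 n 17
f 515.3797465068774
[-0.0366681   0.04046282 -1.35474371]
```

step_arm(plan=[[-0.08, -0.09, 0, 0, 5], [-0.17, -0.19, 0, 0, 5], [-0.25, -0.28, 0, 0, 5], [-0.34, -0.38, 0, 0, 5], [-0.4, -0.46, 0, 0, 5], [-0.419, -0.472, 0.04, 0, 5], [-0.419, -0.472, 0.08, 0, 5], [-0.419, -0.472, 0.12, 0, 5], [-0.419, -0.472, 0.15, 0, 5], [-0.419, -0.472, 0.15, 0, 5], [-0.419, -0.472, 0.15, 0, 5], [-0.419, -0.472, 0.15, 0, 5]])

```text
time_s: 30.45
tcp_pos: [0.5354, 0.0168, 0.2603]
eef_rot: [-180.0, -0.0, -63.3]
contact_force: [-1.0, -0.3, 0.0]
gripper_width: 0.0155
gripper_force: 30.0
```

```bash
python3 - <<'E'
from rod import *
s=show();t=s["tcp_pos"]
o=[]
for n in("side","top"):
    im=bgr(n); cv2.imwrite(f"pics/{n}N.png",im)
    p=proj(n,[t-[0,0,.116],[.535,.0175,.128],t]); print(n,p.round(1).tolist())
    a=((p[0]+p[1])/2).astype(int); z=8
    c=cv2.resize(im[a[1]-37:a[1]+37,a[0]-25:a[0]+25],None,fx=z,fy=z,interpolation=cv2.INTER_NEAREST)
    for q,col in((p[0],(255,0,255)),(p[1],(255,255,0))):
        cv2.circle(c,tuple(((q-a+[25,37]+.5)*z).astype(int)),3,col,-1)
    o.append(c)
cv2.imwrite("pics/c10.png",np.hstack(o))
E
```

```text
30.45 [0.5354 0.0168 0.2603] [-1.7996e+02 -2.0000e-02 -6.3270e+01] [-1.02 -0.26  0.02] [ 0.098 -0.056 -0.077] 0.0155 29.99982476234436
side [[247.5, 194.5], [247.5, 199.0], [245.1, 160.6]]
top [[253.0, 213.0], [253.1, 214.0], [250.4, 206.0]]
```

View pics/c10.png

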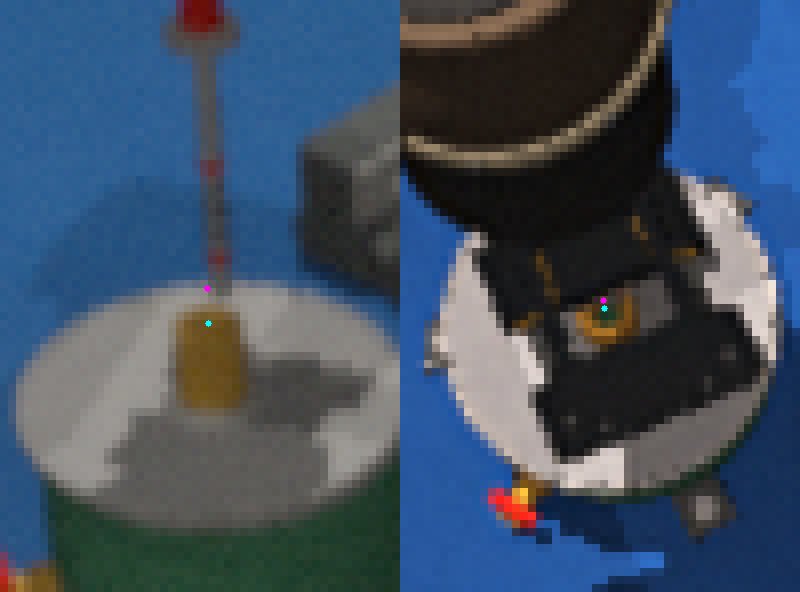

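The side crop shows the rod upright (its lean matches the projected vertical), collar at (202,40) and tip at (222,297). The neck centre is at (210,318), so the rod sits about 1.6 px (4 mm) towards tool +x. The top crop shows the bore at (606,312), on the marker. I'll shift -4 mm in tool x and lower to check the entry.

step_arm(plan=[[-0.008, 0, 0, 0, 5], [-0.016, 0, 0, 0, 5], [-0.016, 0, 0, 0, 5], [-0.016, 0, 0.02, 0, 5], [-0.016, 0, 0.05, 0, 5], [-0.016, 0, 0.08, 0, 5], [-0.016, 0, 0.11, 0, 5], [-0.016, 0, 0.14, 0, 5], [-0.016, 0, 0.16, 0, 5], [-0.016, 0, 0.16, 0, 5]], newtons=15)

```text
time_s: 31.38
tcp_pos: [0.5327, 0.021, 0.218]
eef_rot: [179.9, 0.0, -63.2]
contact_force: [-0.3, -1.0, -1.0]
gripper_width: 0.0155
gripper_force: 15.0
```

```bash
python3 - <<'E'
from rod import *
s=show();t=s["tcp_pos"]
im=bgr("side");q=im[...,2].astype(float)/(im[...,0]+1.)
for z in (.17,.16,.15,.14,.132):
    p=proj("side",[[t[0],t[1],z]])[0]; v=int(round(p[1]));c=int(round(p[0]));w=np.clip(q[v,c-6:c+7]-.6,0,None)
    print(z,p.round(1),np.round(q[v,c-6:c+7],1),((w*np.arange(c-6,c+7)).sum()/max(w.sum(),.01)).round(1))
E
```

```text
31.3833 [0.5327 0.021  0.218 ] [ 1.7986e+02  3.0000e-02 -6.3220e+01] [-0.34 -1.05 -0.97] [ 0.014  0.022 -0.027] 0.0155 14.999867677688599
0.17 [245.3 187.1] [0.3 0.3 0.3 0.3 0.3 0.3 0.4 0.8 1.  0.6 0.3 0.3 0.3] 246.7
0.16 [245.5 189.9] [0.3 0.3 0.3 0.3 0.3 0.3 0.8 1.1 0.9 0.4 0.3 0.3 0.3] 247.1
0.15 [245.7 192.8] [0.3 0.3 0.3 0.4 0.4 0.4 0.7 1.2 1.  0.5 0.4 0.4 0.4] 247.3
0.14 [245.9 195.5] [1.  1.  1.  1.  1.  1.1 1.1 1.  1.1 1.1 1.1 1.1 1.1] 246.1
0.132 [246.1 197.8] [1.1 1.1 1.  1.1 1.3 1.6 1.6 1.2 1.1 1.6 1.8 1.3 1.1] 246.5
```

It entered freely. Continuing down.

step_arm(plan=[[0, 0, 0.03, 0, 5], [0, 0, 0.07, 0, 5], [0, 0, 0.11, 0, 5], [0, 0, 0.15, 0, 5], [0, 0, 0.19, 0, 5], [0, 0, 0.23, 0, 5], [0, 0, 0.26, 0, 5], [0, 0, 0.28, 0, 5], [0, 0, 0.29, 0, 5], [0, 0, 0.3, 0, 5], [0, 0, 0.3, 0, 5]])

```text
time_s: 32.35
tcp_pos: [0.5335, 0.0211, 0.1445]
eef_rot: [180.0, -0.0, -63.2]
contact_force: [0.1, -0.2, -0.6]
gripper_width: 0.0155
gripper_force: 15.0
```

step_arm(plan=[[0, 0, 0.005, 0, 5], [0, 0, 0.01, 0, 5], [0, 0, 0.015, 0, 5], [0, 0, 0.02, 0, 5], [0, 0, 0.02, 0, 5]])

```text
time_s: 32.77
tcp_pos: [0.5334, 0.0211, 0.1396]
eef_rot: [180.0, 0.0, -63.2]
contact_force: [-1.2, -0.0, -1.3]
gripper_width: 0.0154
gripper_force: 15.0
```

step_arm(plan=[[0, 0, 0.005, 0, 5], [0, 0, 0.01, 0, 5], [0, 0, 0.015, 0, 5], [0, 0, 0.02, 0, 5], [0, 0, 0.02, 0, 5], [0, 0, 0.02, 0, 5]])

```text
time_s: 33.27
tcp_pos: [0.534, 0.0209, 0.1364]
eef_rot: [-179.9, -0.1, -63.2]
contact_force: [-5.2, -1.2, 11.6]
gripper_width: 0.0157
gripper_force: 15.0
```

The collar has stopped on the neck (12 N). I'll ease the push and grip so that it sits true.

step_arm(plan=[[-0.004, 0, -0.012, 0, 5], [-0.004, 0, -0.012, 0, 5], [-0.004, 0, -0.012, 0, 5], [-0.004, 0, -0.012, 0, 5], [-0.004, 0, -0.012, 0, 5], [-0.004, 0, -0.012, 0, 5]], newtons=3)

```text
time_s: 33.77
tcp_pos: [0.533, 0.022, 0.1374]
eef_rot: [180.0, 0.0, -63.2]
contact_force: [0.4, -0.3, -1.0]
gripper_width: 0.0157
gripper_force: 3.0
```

```bash
python3 - <<'E'
from rod import *
from fit import *
s=show();t=s["tcp_pos"]
I={n:bgr(n) for n in("side","top")};im=I["side"];q=im[...,2].astype(float)/(im[...,0]+1.)
for z in (.17,.165,.16,.155,.15,.145,.14,.135,.131,.128,.124,.12,.115):
    p=proj("side",[[.535,.0175,z]])[0]; v=int(round(p[1]));c=int(round(p[0]))
    print(z,p.round(1),im[v,c-7:c+8].tolist()[1::2])
G=setup(I)
print("lid",fit(lambda x:sc(G,x[:3],.074,x[3],x[4]),[.535,.0175,.094,0,0],np.array([.004,.004,.003,.04,.04])))
E
```

```text
33.7667 [0.533  0.022  0.1374] [ 1.7998e+02  1.0000e-02 -6.3220e+01] [ 0.4  -0.27 -0.97] [ 0.047  0.028 -0.008] 0.0157 2.999466620385647
0.17 [246.7 187.2] [[93, 111, 114], [90, 107, 112], [94, 109, 113], [51, 64, 96], [45, 32, 70], [143, 94, 52], [148, 98, 46]]
0.165 [246.8 188.6] [[91, 108, 111], [91, 108, 112], [92, 108, 113], [55, 66, 99], [59, 37, 76], [143, 95, 47], [147, 95, 46]]
0.16 [246.9 190.1] [[91, 106, 112], [87, 103, 107], [88, 102, 108], [58, 67, 95], [56, 39, 82], [133, 84, 40], [139, 88, 42]]
0.155 [247.  191.5] [[91, 107, 112], [91, 107, 113], [89, 103, 109], [57, 66, 91], [60, 41, 85], [127, 84, 42], [129, 80, 34]]
0.15 [247.1 192.9] [[115, 94, 81], [106, 96, 88], [80, 88, 105], [30, 36, 107], [47, 32, 89], [127, 87, 54], [128, 82, 47]]
0.145 [247.2 194.3] [[128, 93, 66], [126, 106, 92], [68, 64, 101], [16, 22, 107], [36, 28, 94], [122, 111, 105], [120, 101, 89]]
0.14 [247.3 195.7] [[148, 152, 155], [116, 121, 124], [45, 44, 101], [15, 18, 108], [26, 28, 95], [95, 99, 102], [129, 131, 135]]
0.135 [247.4 197.1] [[147, 152, 157], [103, 107, 108], [44, 47, 93], [18, 19, 107], [30, 33, 94], [79, 83, 85], [100, 102, 108]]
0.131 [247.5 198.2] [[147, 153, 156], [85, 89, 91], [62, 65, 84], [39, 42, 96], [58, 58, 88], [69, 73, 75], [74, 73, 77]]
0.128 [247.5 199. ] [[114, 118, 121], [73, 77, 78], [68, 71, 80], [61, 67, 82], [66, 72, 77], [68, 71, 78], [66, 70, 72]]
0.124 [247.6 200.1] [[113, 118, 121], [68, 79, 86], [72, 77, 83], [72, 78, 81], [63, 79, 88], [57, 69, 78], [67, 69, 69]]
0.12 [247.7 201.2] [[112, 116, 119], [50, 74, 90], [56, 76, 92], [54, 76, 97], [47, 78, 96], [50, 69, 80], [67, 69, 71]]
0.115 [247.8 202.5] [[100, 103, 106], [45, 76, 96], [30, 74, 101], [31, 84, 111], [35, 77, 104], [41, 64, 75], [69, 70, 72]]
lid (array([0.5356, 0.0175, 0.0935, 0.0391, 0.0218]), np.float64(573.0))
```

step_arm(plan=[[0, 0, 0.004, 0, 5], [0, 0, 0.004, 0, 5], [0, 0, 0.004, 0, 30], [0, 0, 0.004, 0, 30], [0, 0, 0.004, 0, 30], [0, 0, 0.004, 0, 30], [0, 0, 0.004, 0, 30], [0, 0, 0.004, 0, 30]])

```text
time_s: 34.53
tcp_pos: [0.5331, 0.022, 0.1368]
eef_rot: [-180.0, -0.0, -63.2]
contact_force: [0.0, 0.4, -0.1]
gripper_width: 0.0298
gripper_force: 0.0
```

```bash
python3 - <<'E'
from rod import *
from fit import *
show()
d=np.array([.004,.004,.003,.04,.04])
for tag,c in(("0",(.5685,.2676,.014)),("10",(.535,.0175,.094)),("N",(.535,.0175,.094))):
    G=setup({n:cv2.imread(f"pics/{n}{tag}.png") for n in("side","top")})
    print(tag,fit(lambda x:sc(G,x[:3],.074,x[3],x[4]),[*c,0,0],d))
G=setup({n:cv2.imread(f"pics/{n}0.png") for n in("side","top")})
print("pot",fit(lambda x:sc(G,x[:3],.07,x[3],x[4])+sc(G,x[:3],.067,x[3],x[4]),[.535,.015,.09,0,0],d))
E
```

```text
34.5333 [0.5331 0.022  0.1368] [-180.     -0.    -63.21] [ 0.02  0.45 -0.13] [ 0.1   -0.021  0.006] 0.0298 0.0
0 (array([0.5686, 0.2679, 0.0145, 0.0091, 0.0083]), np.float64(894.7))
10 (array([0.5344, 0.0172, 0.0948, 0.0196, 0.0122]), np.float64(957.3))
N (array([0.5348, 0.017 , 0.094 , 0.0324, 0.0251]), np.float64(658.7))
pot (array([0.5349, 0.015 , 0.0873, 0.0428, 0.0264]), np.float64(1268.0))
```

The dipstick stands free in the neck with its collar down. The pot-rim fit shows the same apparent tilt (0.043, 0.026), so the lid's tilt is a camera bias and the lid is level. I'll regrip and draw it out.

step_arm(plan=[[0, 0, 0, 0, 5], [0, 0, 0, 0, 5], [0, 0, 0, 0, 5], [0, 0, 0, 0, 5], [0, 0, 0, 0, 5], [0, 0, 0, 0, 5]], newtons=30)

```text
time_s: 35.03
tcp_pos: [0.5331, 0.022, 0.1368]
eef_rot: [-180.0, -0.0, -63.2]
contact_force: [-0.3, 0.1, -0.1]
gripper_width: 0.0155
gripper_force: 30.0
```

step_arm(plan=[[0, 0, -0.03, 0, 5], [0, 0, -0.09, 0, 5], [0, 0, -0.16, 0, 5], [0, 0, -0.24, 0, 5], [0, 0, -0.32, 0, 5], [0, 0, -0.4, 0, 5], [0, 0, -0.48, 0, 5], [0, 0, -0.56, 0, 5], [0, 0, -0.63, 0, 5], [0, 0, -0.66, 0, 5], [0, 0, -0.66, 0, 5]])

```text
time_s: 35.95
tcp_pos: [0.5338, 0.0222, 0.3038]
eef_rot: [-179.8, -0.0, -63.2]
contact_force: [0.5, 0.2, -1.2]
gripper_width: 0.015
gripper_force: 30.0
```

```bash
python3 - <<'E'
from rod import *
from fit import *
s=show();t=s["tcp_pos"]
I={n:bgr(n) for n in("side","top")};q=I["side"][...,2].astype(float)/(I["side"][...,0]+1.)
for z in (.27,.25,.24,.23,.22,.21,.2,.19,.18,.17):
    p=proj("side",[[t[0],t[1],z]])[0]; v=int(round(p[1]));c=int(round(p[0]));print(z,p.round(1),c-6,np.round(q[v,c-6:c+9],1))
G=setup(I);print("lid",fit(lambda x:sc(G,x[:3],.074,x[3],x[4]),[.535,.0175,.094,0,0],np.array([.004,.004,.003,.04,.04])))
E
```

```text
35.95 [0.5338 0.0222 0.3038] [-1.7981e+02 -3.0000e-02 -6.3210e+01] [ 0.53  0.16 -1.22] [ 0.092 -0.084 -0.015] 0.015 29.999883770942688
0.27 [243.1 157.2] 237 [0.3 0.3 0.3 0.3 0.3 0.3 0.5 0.9 1.  0.6 0.3 0.3 0.3 0.3 0.3]
0.25 [243.6 163.3] 238 [0.3 0.3 0.3 0.3 0.3 0.3 0.7 1.  0.7 0.4 0.3 0.3 0.3 0.3 0.3]
0.24 [243.8 166.3] 238 [0.3 0.3 0.3 0.3 0.3 0.4 0.9 2.  1.4 0.5 0.3 0.3 0.3 0.3 0.3]
0.23 [244.  169.3] 238 [0.3 0.3 0.3 0.3 0.3 0.3 0.5 0.8 0.9 0.5 0.3 0.3 0.3 0.3 0.3]
0.22 [244.2 172.3] 238 [0.3 0.3 0.3 0.3 0.3 0.3 0.4 0.8 0.9 0.5 0.4 0.3 0.3 0.3 0.3]
0.21 [244.4 175.2] 238 [0.3 0.3 0.3 0.3 0.3 0.3 0.3 0.7 0.9 0.6 0.4 0.3 0.3 0.3 0.3]
0.2 [244.7 178.2] 239 [0.3 0.3 0.3 0.3 0.3 0.4 0.9 2.  1.3 0.5 0.3 0.3 0.3 0.3 0.3]
0.19 [244.9 181.1] 239 [0.3 0.3 0.3 0.3 0.3 0.3 0.6 1.  0.9 0.4 0.3 0.3 0.3 0.3 0.3]
0.18 [245.1 183.9] 239 [0.3 0.3 0.3 0.3 0.3 0.3 0.3 0.4 0.3 0.3 0.3 0.3 0.3 0.3 0.3]
0.17 [245.3 186.8] 239 [0.3 0.3 0.3 0.3 0.3 0.3 0.3 0.3 0.3 0.3 0.3 0.3 0.3 0.3 0.3]
lid (array([0.5347, 0.0171, 0.094 , 0.0311, 0.0213]), np.float64(659.1))
```

The dipstick is drawn out, upright, tip at 0.183, and the lid hasn't moved. I'll carry it over the rest to lay it level again across the near upright.

step_arm(plan=[[0.1, 0.08, 0, 0, 5], [0.2, 0.165, 0, 0, 5], [0.32, 0.26, 0, 0, 5], [0.44, 0.36, 0, 0, 5], [0.56, 0.46, 0, 0, 5], [0.66, 0.54, 0, 0, 5], [0.72, 0.585, 0, 0, 5], [0.7325, 0.596, 0, 0, 5], [0.7325, 0.596, 0, 0, 5], [0.7325, 0.596, 0, 0, 5]])

```text
time_s: 36.88
tcp_pos: [0.4821, -0.2083, 0.3006]
eef_rot: [179.9, 0.1, -63.3]
contact_force: [0.5, 0.3, -1.1]
gripper_width: 0.0154
gripper_force: 30.0
```

step_arm(plan=[[0, 0, 0.08, 0, 5], [0, 0, 0.18, 0, 5], [0, 0, 0.28, 0, 5], [0, 0, 0.38, 0, 5], [0, 0, 0.46, 0, 5], [0, 0, 0.54, 0, 5], [0, 0, 0.6, 0, 5], [0, 0, 0.64, 0, 5], [0, 0, 0.66, 0, 5], [0, 0, 0.66, 0, 5], [0, 0, 0.66, 0, 5]])

```text
time_s: 37.8
tcp_pos: [0.4831, -0.2083, 0.1372]
eef_rot: [-180.0, -0.0, -63.2]
contact_force: [0.7, -0.9, -0.1]
gripper_width: 0.0152
gripper_force: 30.0
```

```bash
python3 -c "
from rod import *
s=show();d=s['tcp_pos'][:2]-[.485,-.213];print('rest x,y',d@[-.449,.893],d@[.893,.449])"
```

```text
37.8 [ 0.4831 -0.2083  0.1372] [-1.7999e+02 -3.0000e-02 -6.3160e+01] [ 0.69 -0.94 -0.15] [ 0.091 -0.03   0.007] 0.0152 29.99989002943039
rest x,y 0.0050524656053348455 0.0003925673124003507
```

step_arm(plan=[[0.04, 0, 0, 0, 5], [0.08, 0, 0, 0, 5], [0.124, 0, 0, 0, 5], [0.165, 0, 0.006, 0, 5], [0.21, 0, 0.016, 0, 5], [0.26, 0, 0.032, 0, 5], [0.31, 0, 0.06, 0, 5], [0.36, 0, 0.094, 0, 5], [0.398, 0, 0.136, 0, 5], [0.43, 0, 0.184, 0, 5], [0.43, 0, 0.184, 0, 5]], newtons=3)

```text
time_s: 38.72
tcp_pos: [0.5297, -0.3053, 0.0868]
eef_rot: [179.8, 0.2, -63.3]
contact_force: [-0.6, 1.1, -2.3]
gripper_width: 0.0157
gripper_force: 3.0
```

```bash
cat >> rod.py <<'E'
def ang2(x0=.005):
    s=r.get_state(); psi=np.radians(s["eef_rot"][2]); u=np.array([-np.cos(psi),-np.sin(psi),0])
    for n in("side","top"):
        im=bgr(n); f=im.astype(np.float32)+1; q=np.clip(f[...,2]/f[...,0],0,1.2); res=[]
        for a in range(-30,121,3):
            for ddz in(-.006,0,.006):
                g=s["tcp_pos"]+[0,0,.038+ddz]-u*x0; d=u*np.cos(np.radians(a))-np.array([0,0,np.sin(np.radians(a))])
                p=proj(n,[g+d*k for k in np.arange(.03,.156,.003)]).astype(np.float32)
                c=cv2.remap(q,p[None,:,0],p[None,:,1],cv2.INTER_LINEAR)[0]; res.append((round(float(c.mean()),2),round(float(np.percentile(c,10)),2),a,ddz))
        res.sort(reverse=True); print(n,res[:6])
E
python3 -c "
from rod import *
show();ang2()"
```

```text
38.7167 [ 0.5297 -0.3053  0.0868] [179.8   0.2 -63.3] [-0.59  1.1  -2.27] [ 0.188  0.13  -0.013] 0.0157 2.999543286859989
side [(1.1, 1.0, 45, 0.006), (1.07, 0.97, 42, 0), (1.01, 0.82, 39, -0.006), (0.99, 0.66, 42, -0.006), (0.97, 0.71, 45, 0), (0.94, 0.63, 48, 0.006)]
top [(1.15, 1.12, 111, 0.006), (1.15, 1.11, 111, 0), (1.14, 1.11, 111, -0.006), (1.14, 1.1, 108, 0.006), (1.14, 1.09, 54, 0.006), (1.14, 1.09, 51, 0.006)]
```

It's at 43°, tracking as planned. Continuing to level.

step_arm(plan=[[0.022, 0, 0.045, 0, 5], [0.042, 0, 0.094, 0, 5], [0.054, 0, 0.142, 0, 5], [0.062, 0, 0.192, 0, 5], [0.064, 0, 0.225, 0, 5], [0.065, 0, 0.253, 0, 5], [0.065, 0, 0.272, 0, 5], [0.065, 0, 0.272, 0, 5], [0.065, 0, 0.272, 0, 5]])

```text
time_s: 39.57
tcp_pos: [0.538, -0.3187, 0.0224]
eef_rot: [180.0, 0.0, -63.2]
contact_force: [-0.3, 0.4, 0.2]
gripper_width: 0.0154
gripper_force: 3.0
```

```bash
python3 -c "
from rod import *
show();ang2()"
```

```text
39.5667 [ 0.538  -0.3187  0.0224] [ 1.7997e+02  4.0000e-02 -6.3210e+01] [-0.34  0.43  0.22] [0.151 0.27  0.062] 0.0154 3.002341613173485
side [(1.13, 1.08, 33, 0.006), (1.12, 1.08, 36, 0.006), (1.12, 1.08, 30, 0.006), (1.12, 1.08, 30, 0), (1.12, 1.08, 27, 0), (1.12, 1.08, 24, -0.006)]
top [(1.16, 1.09, 120, 0.006), (1.15, 1.09, 105, 0), (1.15, 1.09, 105, -0.006), (1.15, 1.09, 99, 0.006), (1.15, 1.06, 99, 0), (1.14, 1.1, 21, 0.006)]
```

step_arm(plan=[[0, 0, 0, 0, 5], [0, 0, 0, 0, 5], [0, 0, 0, 0, 5], [0, 0, -0.04, 0, 5], [0, 0, -0.12, 0, 5], [0, 0, -0.22, 0, 5], [0, 0, -0.34, 0, 5], [0, 0, -0.46, 0, 5], [0, 0, -0.58, 0, 5], [0, 0, -0.7, 0, 5], [0, 0, -0.8, 0, 5], [0, 0, -0.83, 0, 5]], newtons=45)

```text
time_s: 40.67
tcp_pos: [0.5402, -0.32, 0.2365]
eef_rot: [-179.7, -0.4, -63.2]
contact_force: [1.2, 0.8, -0.1]
gripper_width: 0.0149
gripper_force: 45.0
```

step_arm(plan=[[0, 0, -0.02, 0, 5], [0, 0, -0.02, 0, 5], [0, 0, -0.02, 0, 5], [0, 0, -0.02, 0, 5]])

```text
time_s: 41.0
tcp_pos: [0.5376, -0.3187, 0.2337]
eef_rot: [179.9, 0.1, -63.2]
contact_force: [-0.6, -0.2, -1.2]
gripper_width: 0.0148
gripper_force: 45.0
```

```bash
python3 -c "
from rod import *
show();ang2()"
```

```text
41.0 [ 0.5376 -0.3187  0.2337] [ 1.7991e+02  1.0000e-01 -6.3220e+01] [-0.63 -0.18 -1.15] [-0.02  -0.068  0.05 ] 0.0148 44.95384633541107
side [(1.11, 1.02, 0, 0), (1.11, 1.01, -3, -0.006), (1.09, 0.94, 3, 0.006), (1.07, 0.99, 6, 0.006), (1.05, 0.9, -6, -0.006), (1.03, 0.78, 3, 0)]
top [(1.16, 1.12, 12, 0.006), (1.16, 1.12, 9, 0.006), (1.16, 1.11, 6, 0), (1.16, 1.1, 9, 0), (1.16, 1.1, 3, -0.006), (1.15, 1.11, 6, -0.006)]
```

The dipstick is held level (0–3° in the side view, at most 6° in the top view) about 0.27 m up, clear of everything. I'll check the lid once more and hand in.

```bash
python3 - <<'E'
from rod import *
from fit import *
G=setup({n:bgr(n) for n in("side","top")})
l,_=fit(lambda x:sc(G,x[:3],.074,x[3],x[4]),[.535,.0175,.094,0,0],np.array([.004,.004,.003,.04,.04]));print("lid",l)
s=show();print(np.abs(s["qd"]).max())
if abs(l[2]-.094)<.003 and s["gripper_force"]>20: print(workorder.close_job())
E
```

```text
lid [0.5351 0.0179 0.094  0.0117 0.0139]
41.2 [ 0.538  -0.319   0.2342] [ 1.7993e+02  6.0000e-02 -6.3210e+01] [ 0.52  0.29 -1.38] [ 0.013 -0.028  0.004] 0.0147 44.95385527610779
0.33671079814143795
the job is handed in; nothing more can be done
None
```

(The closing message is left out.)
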